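Stow battery packs in the quarter-turn battery box

ROBOT

A 6-joint arm with a two-finger parallel gripper is mounted at the origin on the work surface. World frame = base frame: x ahead of the robot, y to its left, z up, the work surface at z = 0. Lengths are in m, angles in rad, forces in N, time in s.
With the tool pointing down it reaches from about 0.25 to 0.725 m from the base axis. Payload 4 kg.
Tool frame: the origin (TCP) lies on the centre line of the jaws, within the pads' length; the fingertips stand 17 mm ahead of it and the grasp point (between the pads) lies 2 mm behind it; z points along the fingers, y is the line along which they close (so a half turn about z gives the same grasp; the last joint's range is limited). The gripper opens to 85 mm and grips with 20 to 120 N. Pads are 22 mm wide; open, the fingers measure 114 mm over their backs; the gripper's body (76 mm by 85 mm) begins 54 mm behind the grasp point. The pads swing forward as they close: fully open they stand 13 mm farther back than shut.
Start: joints at [-1.204, 0.241, 0.005, 1.335, 0, 1.571], TCP at [0.179, -0.467, 0.248] pointing down, gripper open.
Joint ranges: [-2.72, 2.72], [-1.05, 1.87], [-1.09, 1.28], [-1.99, 2.15], [-1.42, 1.44], [-3.14, 3.14]. Speed limits (rad/s): [2.79, 2.79, 3.14, 3.14, 3.14, 3.14].

INTERFACE

Orientations are given as a unit quaternion [x, y, z, w].
In Python, from workcell import bot, camera, get_calibration gives the robot as it stands.
- The arm moves only by the tool apply_moves, never from a script. Its argument "steps" is a list of rows, each a list of 3 entries, a list of its own where there are three numbers: the shift along the tool's x, y, z as a fraction of full scale, then the turn, a rotation vector about the tool's x, y, z as a fraction of full scale, then the opening, from 0 (shut) to 1 (fully open). A call has exactly 8 rows; each row shifts and turns the commanded pose from where the row before left it, along the tool's axes as they then stand; what a row does not reach is not made up. Full scale, the value 1, is 20 cm for a shift and pi rad for a turn. A row lasts 1/12 s, in which the tool goes at most 41.7 mm and 7.16 degrees, less where a joint would pass 70% of its speed; a pose out of reach is approached as far as the arm can. A call with a number of a shift or a turn outside -1 to 1 is refused whole. A call with a gripper value outside its range is refused whole. The fingers move at their own pace and stop on an object; the grip force is fixed at half the most. Time passes only in rows, so rows that do not move let the fingers close, or fill a call up. It gives the time, the measured TCP pose, the force, the opening and the grip force at its end, in the units of the state.
- bot.get_obs(): the state, without advancing time (a new reading comes with each control period).
- camera(name): name is "side" or "top"; returns (picture, depth): 384x512x3 uint8, red, green, blue; 384x512 float32, m along the optical axis (not along the pixel's ray), 0 where there is no reading.
- get_calibration(name): a dict with "fov_y" (degrees; the focal length in pixels is half the picture's height over the tangent of half this angle, whatever the lens; pixels are square), "cx", "cy" (the principal point, pixels), "dist_coeffs" ([k1, k2, p1, p2, k3] as OpenCV has them; the pictures are not rectified), "rvec" (rotation vector, rad) and "tvec" (3), from world to camera coordinates, as OpenCV has them. Camera axes: x right, y down, z forward; pixel columns grow to the right and rows downward; lengths in m; the calibration is good to about 2 mm. A picture is of the moment at which its call begins. get_calibration takes no time and is no camera call.
- bot.job_done(): hands the job in; it is judged then, once.
The state is a dict: "clock": time; "joint_pos": joint angles; "joint_vel": joint speeds; "tau": joint torques, N m; "eef_pos": TCP position; "tool_rot": TCP orientation; "ft_force": force on the tool from outside, world axes, zero at the start; "ft_torque": the same for the moment, N m; "grip_width": finger opening in m; "grasp_force": force on a finger pad.
Only numpy, scipy, OpenCV 4.12 (cv2) and the standard library are available. Lean on these libraries where they do the work, as an engineer would, in place of code of your own. Each camera call takes 0.05 s, during which the arm holds its last target. There are 200 camera calls.

TASK

Put every loose tool battery pack away in the steel battery box on the garage bench: turn open whichever of its two quarter-turn fasteners is not yet open, tip the lid's near edge up so that it comes out from under the lip at the far edge, lift it off, lay it aside and put the packs inside. Then refit the lid with its far edge under the lip and lying flat on the box, and turn both fasteners until they snap into their locked detents over it; leave the other things on the bench where they are.

Things in the scene. Friction and masses are not known exactly. Their poses are not given: they have to be found in the camera images.
- box: Low grey open steel box fixed to the bench, outside 132 (x) x 248 (y) mm, walls 6 mm thick, 82 mm high. Origin: centre of its underside; z up, x from its near edge (fasteners, towards the robot) to its far edge (lip), y along its length. The lid lies on the wall tops with 3 to 4 mm of play each way in x and y.
- box_in (a point): Centre of the box's inner floor, at z = 4 mm in the box's frame. Inside: x +-60, y +-118 mm, 78 mm deep. Three packs fit side by side, each with its long side along the box's x, at x = -5 mm (clear of the lip), y = -76, 0 and +76 mm.
- box_lip (a point): Middle of the free edge's underside of the fixed lip along the whole far edge, at x = 51.5, y = 0, z = 96 mm in the box's frame. The lip is 6 mm thick and reaches from there 18 mm on to a back plate. A level lid can rise only 8 mm: tip its near edge up (0.3 rad is fine, 0.5 at most), draw it 20 mm or more to the box's -x, then lift; refit in reverse.
- box_stop (a point): Top of the inner face of the fixed stop at the middle of the near edge, at x = -70, y = 0, z = 92 mm in the box's frame: 60 mm wide, rising 10 mm above the wall tops, leaning slightly outwards. The lid's near edge lies inside it.
- box_cheek (a point): Top of the inner face of the fixed cheek at the box's +y end, at x = -10, y = 128.5, z = 92 mm in the box's frame; 60 mm long, 10 mm above the wall tops, leaning slightly outwards. Another stands at the -y end. The lid lies between them.
- box_post (a point): Middle of the top of the left fastener's fixed post before the box's near edge, at x = -92, y = 85, z = 88 mm in the box's frame; 52 (x) x 44 (y) mm. The right one is at y = -85.
- lid_rib (a point): Middle, half-way up, of the black rib (16 mm thick in x, 90 long in y, 40 high) on top of the loose aluminium lid: plate 132 (x) x 248 (y) x 6 mm, about 0.4 kg, the same both ways round. 24 mm above the plate's top, 30 above its underside. z out of its top. Fitted, it reads x = 0, y = 0, z = 112 mm in the box's frame.
- latch_left (a joint): Quarter-turn fastener at the box's y = +85 mm, turning about z, growing clockwise seen from above. 0: open, its 50 mm cam finger along the box's +y, clear of the lid; 1.57: locked, finger along +x, 4 mm over the lid. A sprung detent at each end: under 0.2 N m to pass the middle; let go beyond 1.1 it snaps on to 1.57, below 0.45 to 0. Stops at 0 and 1.57.
- latch_right (a joint): The same fastener at y = -85 mm in the box's frame, with the same sense: 0 open (finger along the box's +y), 1.57 locked (finger along +x). At the start it may be open, locked or hung up half-way.
- latch_left_grip (a point): On the left fastener's axis at the height to grip its upright steel wing: 14 mm thick, 50 long, centred on the axis and in line with the cam finger; 36 mm high, top 18 mm above this point, foot (finger's top) 18 mm below. At x = -98, y = 85, z = 116 mm in the box's frame. Its axes turn with the wing; y is the wing's length.
- latch_right_grip (a point): The same on the right fastener, at x = -98, y = -85, z = 116 mm in the box's frame.
- pack1_mid (a point): Half-way up a cordless-tool battery pack (0.25 to 0.55 kg), 35.5 mm above its underside: black body 100 (x) x 64 (y) x 42 mm, with a narrower grey head on top, 80 (x) x 36 (y) x 29 mm, top at 71 mm, to grip by. z points out of the head. Some of the three packs may be absent.
- pack2_mid (a point): Half-way up a cordless-tool battery pack (0.25 to 0.55 kg), 35.5 mm above its underside: black body 100 (x) x 64 (y) x 42 mm, with a narrower grey head on top, 80 (x) x 36 (y) x 29 mm, top at 71 mm, to grip by. z points out of the head. Some of the three packs may be absent.
- pack3_mid (a point): Half-way up a cordless-tool battery pack (0.25 to 0.55 kg), 35.5 mm above its underside: black body 100 (x) x 64 (y) x 42 mm, with a narrower grey head on top, 80 (x) x 36 (y) x 29 mm, top at 71 mm, to grip by. z points out of the head. Some of the three packs may be absent.
- wrench: Bystander, to be left alone: steel wrench, 170 mm, lying flat.
- tape: Bystander, to be left alone: roll of grey tape, 90 mm across, 40 mm high. Origin: centre of its underside.
- spray_can: Bystander, to be left alone: yellow-labelled can, 60 mm across, 180 mm tall. Origin: centre of its underside.
- mug: Bystander, to be left alone: blue mug, 80 mm across, 90 mm tall. Origin: centre of its underside.
- driver: Bystander, to be left alone: screwdriver, 180 mm, lying flat.
- cleaner: Bystander, to be left alone: white bottle, 70 mm across, 190 mm tall. Origin: centre of its underside.
- screw_jar: Bystander, to be left alone: low glass jar, 70 mm across, 80 mm tall. Origin: centre of its underside.
Not all that is in view belongs to the job. What is shaped like the part that bears pack2_mid but pink is not meant. What is shaped like the part that bears pack1_mid but pink is not meant.

How it is judged:
On the way, in this order (a step that is already met when the one before it is completed fails the run):
1. the lid is tipped up at the box, by at least 0.08 rad (angle between the z axis of lid_rib and the z axis of box, either way round above 0.08 rad and horizontal distance between lid_rib and box below 0.08 m), for 0.05 s.
2. the lid is off, more than 120 mm aside of the box's middle (horizontal distance between lid_rib and box above 0.12 m), for 0.2 s.
3. with the lid aside, every pack is in the box (x of pack1_mid in the frame of box between -0.06 and 0.06 m and y of pack1_mid in the frame of box between -0.118 and 0.118 m and z of pack1_mid in the frame of box between 0 and 0.07 m and x of pack2_mid in the frame of box between -0.06 and 0.06 m and y of pack2_mid in the frame of box between -0.118 and 0.118 m and z of pack2_mid in the frame of box between 0 and 0.07 m and x of pack3_mid in the frame of box between -0.06 and 0.06 m and y of pack3_mid in the frame of box between -0.118 and 0.118 m and z of pack3_mid in the frame of box between 0 and 0.07 m and horizontal distance between lid_rib and box above 0.12 m), for 0.2 s.
4. the lid lies flat on the box again, under the lip (x of lid_rib in the frame of box between -0.007 and 0.007 m and y of lid_rib in the frame of box between -0.01 and 0.01 m and z of lid_rib in the frame of box between 0.108 and 0.116 m and angle between the z axis of lid_rib and the z axis of box, either way round below 0.05 rad), for 0.2 s.
At the end, for the whole second after the job is handed in: Every pack present lies inside the box, the lid lies flat on the box walls (within 4 mm in height, 7 mm across, 10 mm along, 0.05 rad) with its far edge under the lip, and both fasteners stand in their locked detents (over 1.4 rad) (all of step 4 and x of pack1_mid in the frame of box between -0.06 and 0.06 m and y of pack1_mid in the frame of box between -0.118 and 0.118 m and z of pack1_mid in the frame of box between 0 and 0.07 m and x of pack2_mid in the frame of box between -0.06 and 0.06 m and y of pack2_mid in the frame of box between -0.118 and 0.118 m and z of pack2_mid in the frame of box between 0 and 0.07 m and x of pack3_mid in the frame of box between -0.06 and 0.06 m and y of pack3_mid in the frame of box between -0.118 and 0.118 m and z of pack3_mid in the frame of box between 0 and 0.07 m and value of joint each of latch_left, latch_right above 1.4 rad); the robot touches nothing.
It fails at once if another thing on the bench (wrench, tape, can, mug, screwdriver, bottle or jar) is moved by more than 80 mm (distance of any of wrench, tape, spray_can, mug, driver, cleaner, screw_jar from where it was at the start of the episode above 0.08 m).
Of pack1, pack2, pack3 only 2 to 3 are there at a start; the rules pass over those that are not, and their reading is None.
At some moment in a run one of pack1, pack2, pack3 may be knocked a few centimetres aside while the robot is not near it.
Once in a run the grip may slacken for a moment while it holds something.
It also fails if it takes over 210 s, if anything falls off the work surface, if the arm or the gripper's body presses on something with over 40 N, if the wrist force passes 120 N, or if a joint passes its speed limit or range.

## Working session

There is one attempt and no reset: what is moved stays moved. The work goes in short steps, Python scripts to look and compute and a tool call to move; the robot and the scene stay as the last step left them, time stands still between calls to the robot, and variables do not carry over. Pictures are saved under pics/ and viewed, at most 14 in all, crops included, and the job is handed in when it is done.

Besides the shell and the picture viewer there is one more tool, called after ">>>" by a JSON object that holds its "method" and its "body", one argument or row to a line. apply_moves: Moves the arm, as the interface text tells. Its arguments: {"type":"object","properties":{"steps":{"type":"array"}},"required":["steps"]}

```bash
mkdir -p pics; ls; cat > h.py <<'E'
import numpy as np, cv2
from workcell import bot, camera, get_calibration
from scipy.spatial.transform import Rotation as R
def cal(n):
    c=get_calibration(n); f=192/np.tan(np.radians(c["fov_y"])/2)
    K=np.array([[f,0,c["cx"]],[0,f,c["cy"]],[0,0,1.]])
    return K,np.array(c["dist_coeffs"],float),cv2.Rodrigues(np.array(c["rvec"],float))[0],np.array(c["tvec"],float).ravel()
def cloud(n,d):
    K,D,Rm,t=cal(n); v,u=np.mgrid[0:384,0:512]
    p=cv2.undistortPoints(np.stack([u,v],-1).reshape(-1,1,2).astype(float),K,D).reshape(384,512,2)
    P=np.dstack([p*d[...,None],d]); return (P-t)@Rm   # world points
def ray(n,u,v,z):
    K,D,Rm,t=cal(n); p=cv2.undistortPoints(np.array([[[u,v]]],float),K,D).ravel()
    o=-Rm.T@t; r=Rm.T@np.array([*p,1]); return o+r*(z-o[2])/r[2]
E
python3 - <<'E'
from h import *
for n in("top","side"):
    im,d=camera(n); cv2.imwrite(f"pics/{n}0.png",im[...,::-1]); np.savez(f"{n}0.npz",im=im,d=d)
    print(n,get_calibration(n),(d>0).mean())
print(bot.get_obs())
E
```

```text
pics
top {'fov_y': 51.43810372411019, 'cx': 257.74885565065887, 'cy': 190.33148059735166, 'dist_coeffs': array([0.0348084, 0.       , 0.       , 0.       , 0.       ]), 'rvec': array([ 2.12643315, -2.12272958,  0.22897406]), 'tvec': array([-0.13923843,  0.55915007,  1.17068981])} 0.9958343505859375
side {'fov_y': 52.879018448574044, 'cx': 257.1818462698824, 'cy': 184.3178770148962, 'dist_coeffs': array([-0.05772459,  0.        ,  0.        ,  0.        ,  0.        ]), 'rvec': array([ 0.27885666, -2.59298415,  1.49609862]), 'tvec': array([0.52283048, 0.18944907, 1.25841985])} 0.9921162923177084
{'clock': 0.1, 'joint_pos': array([-1.20406454e+00,  2.41363283e-01,  3.87866504e-03,  1.33518325e+00,
       -6.45963418e-06,  1.57081783e+00]), 'joint_vel': array([ 3.86748158e-05, -2.36323494e-03,  1.25340632e-03,  8.95230167e-05,
        1.66034363e-03, -2.59133071e-03]), 'tau': array([ 2.71006029e-04, -3.73136616e+01,  2.53010809e+01,  1.08266092e-02,
        3.30533408e-05,  1.93785660e-06]), 'eef_pos': array([ 0.17909585, -0.46626943,  0.24749665]), 'tool_rot': array([ 9.83237056e-01,  1.82329417e-01, -1.73814323e-04, -9.19493698e-04]), 'ft_force': array([ 0.15774241, -0.45870744, -0.0075175 ]), 'ft_torque': array([-0.01781779, -0.02065285,  0.01223428]), 'grasp_force': 0.0, 'grip_width': 0.0854071968920642}
```

View pics/top0.png

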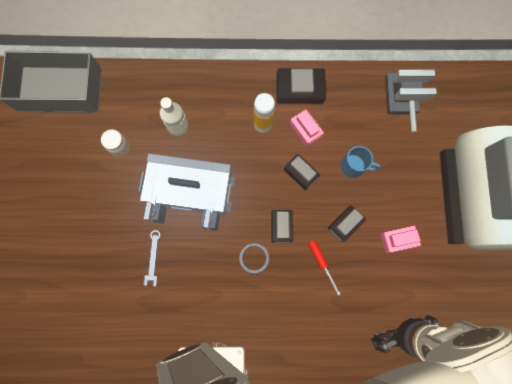

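View pics/side0.png

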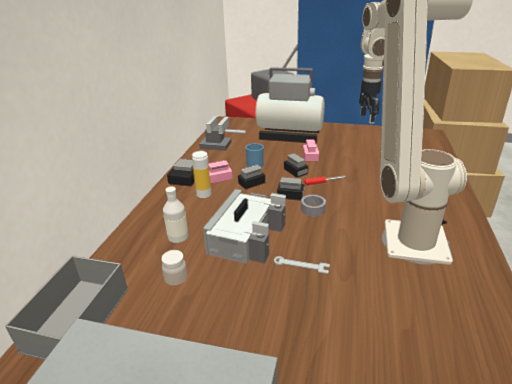

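The top view shows these candidates:
- Three black packs with grey heads, at px (302,171), (283,225) and (347,223).
- A larger black block at (301,85), 48 px wide. That is about 140 mm, so it isn't a pack.
- Pink look-alikes at (307,126) and (402,239), to be left alone.

The box is at (186,185), with its near edge and the wings at (156,207) and (211,215). Next I'll measure these and check one close crop.

```bash
cat >> h.py <<'E'
def packs(im,d,name="top",zlo=.055,zhi=.09,amin=60):
    "grey head tops: regions at head height"
    P=cloud(name,d); out=[]
    m=((P[...,2]>zlo)&(P[...,2]<zhi)).astype(np.uint8)
    hsv=cv2.cvtColor(im,cv2.COLOR_RGB2HSV); m[(hsv[...,1]>90)&(hsv[...,2]>60)]=0
    n,l,s,c=cv2.connectedComponentsWithStats(m)
    for i in range(1,n):
        if s[i,4]<amin: continue
        Q=P[l==i]; r=cv2.minAreaRect((Q[:,:2]*1000).astype(np.float32))
        out.append((c[i].round(),s[i,4],np.round(r[0]),np.round(r[1]),round(r[2],1),round(float(np.median(Q[:,2])),4),im[l==i].mean(0).round()))
    return out
E
python3 - <<'E'
from h import *
for n in("top","side"):
    z=np.load(f"{n}0.npz"); im,d=z["im"],z["d"]; P=cloud(n,d)
    print(n); [print(*o) for o in packs(im,d,n)]
    if n=="top":
        crop=im[140:300,120:380]; cv2.imwrite("pics/crop0.png",cv2.resize(crop[...,::-1],None,fx=3,fy=3,interpolation=cv2.INTER_CUBIC))
    ok=(P[...,0]>.3)&(P[...,0]<.75)&(P[...,1]>.15)&(P[...,1]<.6)
    for lo,hi in((.078,.092),(.086,.092),(.12,.14),(.092,.108)):
        m=(ok&(P[...,2]>lo)&(P[...,2]<hi)).astype(np.uint8); k,l,s,c=cv2.connectedComponentsWithStats(m)
        for i in range(1,k):
            if s[i,4]>12:
                Q=P[l==i]; r=cv2.minAreaRect((Q[:,:2]*1000).astype(np.float32)); print(lo,hi,c[i].round(),s[i,4],np.round(r[0],1),np.round(r[1]),round(r[2],1),np.median(Q[:,2]).round(4))
E
```

```text
top
[33. 65.] 733 [970. 552.] [124. 286.] 29.3 0.0728 [72. 71. 67.]
[63. 95.] 600 [854. 483.] [140. 304.] 31.7 0.073 [74. 71. 67.]
[301.  81.] 560 [ 921. -279.] [70. 85.] 87.7 0.0691 [147. 144. 136.]
[308. 122.] 234 [ 776. -295.] [75. 38.] 34.7 0.0701 [251. 172. 200.]
[177. 125.] 99 [769. 116.] [31. 70.] 31.0 0.0736 [145. 137. 118.]
[112. 140.] 389 [713. 313.] [64. 63.] 77.3 0.0783 [226. 221. 209.]
[362. 152.] 77 [ 676. -457.] [74. 31.] 65.1 0.068 [67. 83. 97.]
[351. 167.] 86 [ 635. -431.] [78. 32.] 48.0 0.0704 [69. 83. 96.]
[302. 169.] 324 [ 628. -277.] [79. 40.] 45.9 0.0691 [151. 147. 138.]
[185. 190.] 3181 [539.  83.] [266. 192.] 87.4 0.0865 [222. 227. 230.]
[349. 222.] 348 [ 462. -414.] [38. 81.] 43.8 0.0694 [152. 148. 139.]
[282. 225.] 343 [ 452. -211.] [37. 78.] 89.6 0.0692 [159. 156. 147.]
[406. 238.] 269 [ 414. -579.] [32. 75.] 11.4 0.0701 [253. 172. 201.]
0.078 0.092 [111. 139.] 205 [712.9 313.4] [60. 61.] 69.2 0.0801
0.078 0.092 [152. 186.] 835 [551.9 182.6] [176.  65.] 0.0 0.0869
0.086 0.092 [151. 182.] 481 [576.8 182.7] [126.  65.] 0.0 0.088
0.086 0.092 [156. 209.] 70 [49
[... 1004 characters left out ...]
10. 36.] [ 56. 122.] 77.4 0.0725 [149. 139. 119.]
[172. 260.] 384 [713. 315.] [62. 62.] 43.4 0.0793 [216. 210. 196.]
[ 59. 287.] 1166 [969. 485.] [278. 122.] 60.1 0.0735 [91. 90. 84.]
[103. 296.] 507 [830. 483.] [188.   7.] 90.0 0.0736 [86. 85. 80.]
[ 33. 339.] 406 [917. 649.] [147.   4.] 0.1 0.0737 [103. 102.  95.]
0.078 0.092 [235. 235.] 658 [561.  183.9] [ 67. 198.] 89.6 0.0874
0.078 0.092 [171. 257.] 222 [712.5 314.9] [57. 57.] 22.3 0.0811
0.086 0.092 [234. 234.] 475 [560.6 183.8] [ 66. 191.] 81.8 0.088
0.12 0.14 [260. 225.] 102 [483.7 178.6] [19. 50.] 86.7 0.1314
0.092 0.108 [209. 226.] 89 [647.1 172.1] [46. 28.] 82.3 0.1011
0.092 0.108 [256. 233.] 97 [496.5 178.9] [15. 75.] 77.8 0.0984
```

View pics/crop0.png

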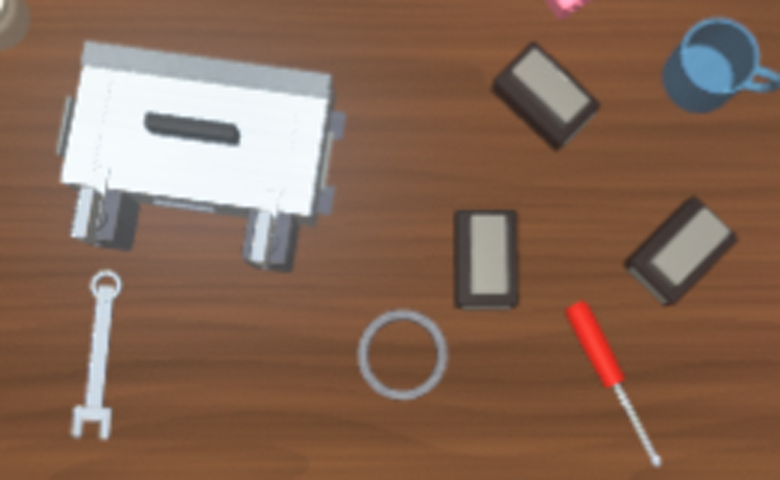

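The crop shows the three packs as black bodies with grey heads, at crop px (545,95), (487,258) and (682,250). The wings are at crop (85,212) and (260,235), and both look to lie along x. Now I'll fit the box frame precisely.

```bash
python3 - <<'E'
from h import *
for n in("top","side"):
    z=np.load(f"{n}0.npz"); im,d=z["im"],z["d"]; P=cloud(n,d)
    ok=(P[...,0]>.38)&(P[...,0]<.72)&(P[...,1]>-.1)&(P[...,1]<.26)
    print(n)
    for lo,hi in((.08,.0925),(.085,.0905),(.12,.14),(.095,.112),(.093,.1),(.1,.12)):
        m=(ok&(P[...,2]>lo)&(P[...,2]<hi)).astype(np.uint8); k,l,s,c=cv2.connectedComponentsWithStats(m)
        for i in range(1,k):
            if s[i,4]>12:
                Q=P[l==i]; r=cv2.minAreaRect((Q[:,:2]*1000).astype(np.float32)); print(lo,hi,c[i].round(),s[i,4],np.round(r[0],1),np.round(r[1]),round(r[2],1),np.median(Q[:,2]).round(4))
E
```

```text
top
0.08 0.0925 [184. 189.] 3249 [541.6  89. ] [258. 175.] 82.2 0.0869
0.085 0.0905 [184. 188.] 2363 [540.4  89.8] [257. 171.] 82.3 0.0873
0.085 0.0905 [202. 222.] 20 [456.2  26.7] [ 9. 21.] 81.4 0.087
0.12 0.14 [183. 182.] 173 [570.6  80.2] [88. 17.] 82.1 0.1266
0.12 0.14 [148. 211.] 103 [485.3 175.6] [15. 49.] 83.8 0.1317
0.12 0.14 [207. 219.] 95 [462.2   8.4] [14. 50.] 82.6 0.1322
0.095 0.112 [188. 163.] 666 [633.8  71.4] [248.  26.] 82.5 0.1009
0.095 0.112 [185. 186.] 37 [563.7  79.2] [13. 86.] 1.4 0.1044
0.095 0.112 [152. 206.] 58 [496.9 172.5] [15. 73.] 84.9 0.0989
0.095 0.112 [210. 208.] 29 [493.6   2.8] [33. 12.] 1.6 0.0973
0.093 0.1 [157. 159.] 15 [645.7 167. ] [26. 12.] 10.4 0.0981
0.093 0.1 [167. 160.] 16 [643.3 133.6] [15. 23.] 45.6 0.0988
0.093 0.1 [187. 163.] 56 [634.7  75.7] [95. 20.] 78.3 0.0987
0.093 0.1 [209. 166.] 19 [625.1   8.7] [25. 12.] 1.4 0.0986
0.093 0.1 [221. 166.] 34 [625.4 -26.2] [40. 23.] 61.6 0.0986
0.093 0.1 [153. 200.] 38 [517.1 171.2] [13. 32.] 89.4 0.0966
0.093 0.1 [210. 207.] 26 [499.6   3. ] [21. 12.] 1.6 0.0966
0.1 0.12 [187. 163.] 441 [633.4  70
[... 512 characters left out ...]
 [250.  29.] 82.3 0.1015
0.095 0.112 [275. 203.] 79 [472.4  11.7] [19. 74.] 77.0 0.1014
0.095 0.112 [241. 213.] 68 [567.5  83.8] [91. 15.] 80.6 0.1043
0.095 0.112 [257. 232.] 98 [496.2 178.1] [15. 75.] 79.3 0.0999
0.093 0.1 [272. 204.] 43 [479.6  10.1] [17. 59.] 73.6 0.0968
0.093 0.1 [241. 215.] 27 [563.1  85.8] [85. 14.] 72.7 0.0971
0.093 0.1 [208. 229.] 18 [642.1 186.5] [35. 23.] 34.3 0.0982
0.093 0.1 [253. 233.] 60 [502.9 177.5] [15. 62.] 77.8 0.0965
0.1 0.12 [222. 210.] 297 [631.7  71.2] [249.  26.] 82.0 0.1019
0.1 0.12 [278. 202.] 73 [460.3  13.8] [11. 50.] 85.4 0.1099
0.1 0.12 [241. 212.] 78 [567.4  83.9] [91. 15.] 80.6 0.1098
0.1 0.12 [260. 231.] 86 [483.9 183.4] [11. 50.] 87.9 0.1109
```

```bash
cat >> h.py <<'E'
import json,sys
BOX=np.array([.570,.080]); PSI=np.radians(-8.0)
def bw(x,y,z):
    c,s=np.cos(PSI),np.sin(PSI); return np.array([BOX[0]+c*x-s*y,BOX[1]+s*x+c*y,z])
def rot(yaw,tip=0):
    "tool down, tool x at yaw (deg), then tipped about box y by tip rad"
    r=R.from_euler('z',yaw,degrees=True)*R.from_euler('x',180,degrees=True)
    ax=np.array([-np.sin(PSI),np.cos(PSI),0]); return R.from_rotvec(ax*tip)*r
def rows(wps,grip,start=None):
    "wps: list of (pos,Rot,nrows); prints rows of moves"
    o=bot.get_obs(); p,q=start or (o["eef_pos"],R.from_quat(o["tool_rot"])); out=[]
    for P,Q,n in wps:
        p0,q0=p,q; dv=(q0.inv()*Q).as_rotvec()
        mm=np.linalg.norm(P-p0)/n*1000; dg=np.degrees(np.linalg.norm(dv))/n
        if mm>41 or dg>7.1: print("TOO FAST",mm,dg)
        for i in range(1,n+1):
            Pi=p0+(np.array(P)-p0)*i/n; Qi=q0*R.from_rotvec(dv*i/n)
            s=np.round(q.inv().apply(Pi-p)/.2,3); t=np.round((q.inv()*Qi).as_rotvec()/np.pi,3)
            p=p+q.apply(s*.2); q=q*R.from_rotvec(t*np.pi)
            out.append([(s+0.).tolist(),(t+0.).tolist(),grip])
    for i in range(0,len(out),8):
        c=out[i:i+8]
        print(json.dumps(c+[[[0,0,0],[0,0,0],grip]]*(8-len(c))))
    return p,q
def st():
    o=bot.get_obs(); q=R.from_quat(o["tool_rot"]); x=q.apply([1,0,0])
    print("t",round(o["clock"],2),"p",o["eef_pos"].round(4),"yaw",np.degrees(np.arctan2(x[1],x[0])).round(1),"z",q.apply([0,0,1]).round(3),"w",round(o["grip_width"],4),"F",o["ft_force"].round(1),"gf",round(o["grasp_force"],1),"j",o["joint_pos"].round(2))
E
python3 - <<'E'
from h import *
st(); q=rot(-8)
rows([(bw(-98,-85,.25),q,16),(bw(-98,-85,.121),q,6),(bw(-98,-85,.121),q,2)],.5)
E
```

```text
t 0.1 p [ 0.1791 -0.4663  0.2475] yaw 21.0 z [-0.001  0.002 -1.   ] w 0.0854 F [ 0.2 -0.5 -0. ] gf 0.0 j [-1.2   0.24  0.    1.34 -0.    1.57]
TOO FAST 8068.861379142843 1.813196611680201
[[[-39.489, 8.262, -0.016], [0.0, 0.0, 0.01], 0.5], [[-39.211, 9.498, -0.016], [0.0, 0.0, 0.01], 0.5], [[-38.892, 10.724, -0.016], [0.0, 0.0, 0.01], 0.5], [[-38.537, 11.942, -0.016], [0.0, 0.0, 0.01], 0.5], [[-38.142, 13.146, -0.016], [0.0, 0.0, 0.01], 0.5], [[-37.711, 14.337, -0.016], [0.0, 0.0, 0.01], 0.5], [[-37.242, 15.515, -0.016], [0.0, 0.0, 0.011], 0.5], [[-36.684, 16.792, -0.016], [0.0, 0.0, 0.01], 0.5]]
[[[-36.138, 17.936, -0.016], [0.0, 0.0, 0.01], 0.5], [[-35.556, 19.063, -0.016], [0.0, 0.0, 0.01], 0.5], [[-34.941, 20.17, -0.016], [0.0, 0.0, 0.01], 0.5], [[-34.289, 21.258, -0.016], [0.0, 0.0, 0.01], 0.5], [[-33.605, 22.324, -0.016], [0.0, 0.0, 0.01], 0.5], [[-32.887, 23.368, -0.016], [0.0, 0.0, 0.01], 0.5], [[-32.137, 24.391, -0.016], [0.0, 0.0, 0.01], 0.5], [[-31.355, 25.387, -0.016], [-0.001, 0.0, 0.01], 0.5]]
[[[0.0, 0.0, 0.108], [0.0, 0.0, 0.0], 0.5], [[0.0, 0.0, 0.107], [0.0, 0.0, 0.0], 0.5], [[0.0, 0.0, 0.108], [0.0, 0.0, 0.0], 0.5], [[0.0, 0.0, 0.107], [0.0, 0.0, 0.0], 0.5], [[0.0, -0.001, 0.108], [0.0, 0.0, 0.0], 0.5], [[0.0, 0.0, 0.107], [0.0, 0.0, 0.0], 0.5], [[0.0, 0.0, 0.0], [0.0, 0.0, 0.0], 0.5], [[0.0, 0.0, 0.0], [0.0, 0.0, 0.0], 0.5]]
```

```bash
sed -i 's/c,s=np.cos(PSI),np.sin(PSI); return/x,y=x\/1000,y\/1000; c,s=np.cos(PSI),np.sin(PSI); return/' h.py
python3 - <<'E'
from h import *
q=rot(-8); a=bot.get_obs()["eef_pos"]
rows([(a,q,5),(bw(-98,-85,.25),q,19),(bw(-98,-85,.121),q,6),(bw(-98,-85,.121),q,2)],.5)
E
```

```text
[[[0.0, 0.0, 0.0], [0.0, 0.0, 0.032], 0.5], [[0.0, 0.0, 0.0], [0.0, 0.0, 0.032], 0.5], [[0.0, 0.0, 0.0], [0.0, 0.0, 0.033], 0.5], [[0.0, 0.0, 0.0], [0.0, 0.0, 0.032], 0.5], [[0.0, 0.0, 0.0], [-0.001, 0.0, 0.032], 0.5], [[0.056, -0.134, -0.001], [0.0, 0.0, 0.0], 0.5], [[0.056, -0.135, -0.001], [0.0, 0.0, 0.0], 0.5], [[0.056, -0.134, -0.001], [0.0, 0.0, 0.0], 0.5]]
[[[0.057, -0.134, -0.001], [0.0, 0.0, 0.0], 0.5], [[0.056, -0.134, -0.001], [0.0, 0.0, 0.0], 0.5], [[0.056, -0.135, 0.0], [0.0, 0.0, 0.0], 0.5], [[0.056, -0.134, -0.001], [0.0, 0.0, 0.0], 0.5], [[0.056, -0.134, -0.001], [0.0, 0.0, 0.0], 0.5], [[0.056, -0.134, -0.001], [0.0, 0.0, 0.0], 0.5], [[0.056, -0.135, -0.001], [0.0, 0.0, 0.0], 0.5], [[0.057, -0.134, -0.001], [0.0, 0.0, 0.0], 0.5]]
[[[0.056, -0.134, -0.001], [0.0, 0.0, 0.0], 0.5], [[0.056, -0.135, -0.001], [0.0, 0.0, 0.0], 0.5], [[0.056, -0.134, -0.001], [0.0, 0.0, 0.0], 0.5], [[0.056, -0.134, -0.001], [0.0, 0.0, 0.0], 0.5], [[0.056, -0.134, 0.0], [0.0, 0.0, 0.0], 0.5], [[0.056, -0.135, -0.001], [0.0, 0.0, 0.0], 0.5], [[0.057, -0.134, -0.001], [0.0, 0.0, 0.0], 0.5], [[0.056, -0.134, -0.001], [0.0, 0.0, 0.0], 0.5]]
[[[0.0, 0.0, 0.107], [0.0, 0.0, 0.0], 0.5], [[0.0, 0.0, 0.108], [0.0, 0.0, 0.0], 0.5], [[0.0, -0.001, 0.107], [0.0, 0.0, 0.0], 0.5], [[0.0, 0.0, 0.108], [0.0, 0.0, 0.0], 0.5], [[0.0, 0.0, 0.107], [0.0, 0.0, 0.0], 0.5], [[0.0, 0.0, 0.108], [0.0, 0.0, 0.0], 0.5], [[0.0, 0.0, 0.0], [0.0, 0.0, 0.0], 0.5], [[0.0, 0.0, 0.0], [0.0, 0.0, 0.0], 0.5]]
```

>>> {"method": "apply_moves", "body": {
  "steps": [
    [[0,0,0],[0,0,0.032],0.5],
    [[0,0,0],[0,0,0.032],0.5],
    [[0,0,0],[0,0,0.033],0.5],
    [[0,0,0],[0,0,0.032],0.5],
    [[0,0,0],[0,0,0.032],0.5],
    [[0.056,-0.134,-0.001],[0,0,0],0.5],
    [[0.056,-0.134,-0.001],[0,0,0],0.5],
    [[0.056,-0.134,-0.001],[0,0,0],0.5]
  ]
}}

```text
clock: 0.77
eef_pos: [0.2237, -0.3908, 0.2482]
tool_rot: [0.998, -0.07, -0.0, -0.001]
ft_force: [-0.0, -0.3, -0.1]
grip_width: 0.0424
grasp_force: 0.0
```

>>> {"method": "apply_moves", "body": {
  "steps": [
    [[0.056,-0.134,0],[0,0,0],0.5],
    [[0.056,-0.134,0],[0,0,0],0.5],
    [[0.056,-0.134,0],[0,0,0],0.5],
    [[0.056,-0.134,0],[0,0,0],0.5],
    [[0.056,-0.134,0],[0,0,0],0.5],
    [[0.056,-0.134,0],[0,0,0],0.5],
    [[0.056,-0.134,0],[0,0,0],0.5],
    [[0.056,-0.134,0],[0,0,0],0.5]
  ]
}}

```text
clock: 1.43
eef_pos: [0.3424, -0.1904, 0.2487]
tool_rot: [0.998, -0.07, -0.0, -0.0]
ft_force: [-0.0, 0.4, -0.1]
grip_width: 0.0425
grasp_force: 0.0
```

>>> {"method": "apply_moves", "body": {
  "steps": [
    [[0.056,-0.134,0],[0,0,0],0.5],
    [[0.056,-0.134,0],[0,0,0],0.5],
    [[0.056,-0.134,0],[0,0,0],0.5],
    [[0.056,-0.134,0],[0,0,0],0.5],
    [[0.056,-0.134,0],[0,0,0],0.5],
    [[0.056,-0.134,0],[0,0,0],0.5],
    [[0.056,-0.134,0],[0,0,0],0.5],
    [[0.056,-0.134,0],[0,0,0],0.5]
  ]
}}

```text
clock: 2.1
eef_pos: [0.4554, -0.0304, 0.2492]
tool_rot: [0.999, -0.043, 0.0, -0.016]
ft_force: [0.2, -0.1, 0.2]
grip_width: 0.0425
grasp_force: 0.0
```

```bash
cat >> h.py <<'E'
def plan(wps):
    "wps: (pos,Rot); prints per segment: rows needed, per-row turn then shift (turn first, then shift, in tool axes)"
    o=bot.get_obs(); st(); p,q=o["eef_pos"],R.from_quat(o["tool_rot"])
    for P,Q in wps:
        dv=(q.inv()*Q).as_rotvec(); d=Q.inv().apply(P-p)
        n=int(np.ceil(np.degrees(np.linalg.norm(dv))/7)); m=int(np.ceil(np.linalg.norm(d)/.038))
        print("turn",n,"x",(dv/np.pi/max(n,1)).round(4),"| shift",m,"x",(d/.2/max(m,1)).round(4),"total",(d/.2).round(4)); p,q=P,Q
E
python3 -c "
from h import *
q=rot(-8); plan([(bw(-98,-85,.25),q),(bw(-98,-85,.121),q)])"
```

```text
t 2.1 p [ 0.4554 -0.0304  0.2492] yaw -4.9 z [ 0.001  0.033 -0.999] w 0.0425 F [ 0.2 -0.1  0.2] gf 0.0 j [-0.09  0.15 -0.1   1.32  0.03  3.14]
turn 1 x [-0.0104  0.0007  0.017 ] | shift 2 x [ 0.0003 -0.1007 -0.002 ] total [ 0.0005 -0.2013 -0.004 ]
turn 0 x [0. 0. 0.] | shift 4 x [-0.     -0.      0.1613] total [-0.    -0.     0.645]
```

>>> {"method": "apply_moves", "body": {
  "steps": [
    [[0,0,0],[-0.0104,0,-0.02],0.5],
    [[0,0,0],[0,0,-0.0385],0.5],
    [[0,0,0],[0,0,-0.0385],0.5],
    [[0,0,0],[0,0,-0.0385],0.5],
    [[0,0,0],[0,0,-0.0385],0.5],
    [[0,0,0],[0,0,-0.0385],0.5],
    [[0,0,0],[0,0,-0.0385],0.5],
    [[0,0,0],[0,0,-0.0385],0.5]
  ]
}}

```text
clock: 2.77
eef_pos: [0.4548, -0.0316, 0.2492]
tool_rot: [0.916, 0.402, -0.0, 0.0]
ft_force: [-0.4, 0.1, -0.8]
grip_width: 0.0427
grasp_force: 0.0
```

>>> {"method": "apply_moves", "body": {
  "steps": [
    [[0,0,0],[0,0,-0.0385],0.5],
    [[0,0,0],[0,0,-0.0385],0.5],
    [[0,0,0],[0,0,-0.0385],0.5],
    [[0,0,0],[0,0,-0.0385],0.5],
    [[0,0,0],[0,0,-0.0385],0.5],
    [[0,0,0],[0,0,-0.0385],0.5],
    [[0,0,0],[0,0,-0.0385],0.5],
    [[0,0,0],[0,0,-0.0385],0.5]
  ]
}}

```text
clock: 3.43
eef_pos: [0.4548, -0.0316, 0.2492]
tool_rot: [0.624, 0.782, -0.0, -0.0]
ft_force: [0.4, 0.6, -0.6]
grip_width: 0.0426
grasp_force: 0.0
```

>>> {"method": "apply_moves", "body": {
  "steps": [
    [[0,0,0],[0,0,-0.0385],0.5],
    [[0,0,0],[0,0,-0.0385],0.5],
    [[0,0,0],[0,0,-0.0385],0.5],
    [[0,0,0],[0,0,-0.0385],0.5],
    [[0,0,0],[0,0,-0.0385],0.5],
    [[0,0,0],[0,0,-0.0385],0.5],
    [[0,0,0],[0,0,-0.0385],0.5],
    [[0,0,0],[0,0,-0.0385],0.5]
  ]
}}

```text
clock: 4.1
eef_pos: [0.4548, -0.0316, 0.2492]
tool_rot: [0.189, 0.982, -0.0, -0.0]
ft_force: [1.1, 0.4, -0.3]
grip_width: 0.0427
grasp_force: 0.0
```

```bash
python3 -c "
from h import *
q=rot(172); plan([(bw(-98,-85,.25),q),(bw(-98,-85,.121),q)])"
```

```text
t 4.1 p [ 0.4548 -0.0316  0.2492] yaw 158.2 z [-0. -0. -1.] w 0.0427 F [ 1.1  0.4 -0.3] gf 0.0 j [-0.07  0.15 -0.1   1.32 -0.    0.31]
turn 2 x [-0.0001 -0.     -0.0382] | shift 2 x [-0.0013  0.104  -0.002 ] total [-0.0026  0.2079 -0.0039]
turn 0 x [0. 0. 0.] | shift 4 x [-0.     -0.      0.1613] total [-0.    -0.     0.645]
```

>>> {"method": "apply_moves", "body": {
  "steps": [
    [[0,0,0],[0,0,-0.0382],0.5],
    [[0,0,0],[0,0,-0.0382],0.5],
    [[-0.001,0.104,-0.002],[0,0,0],0.5],
    [[-0.001,0.104,-0.002],[0,0,0],0.5],
    [[0,0,0.2],[0,0,0],0.5],
    [[0,0,0.2],[0,0,0],0.5],
    [[0,0,0.16],[0,0,0],0.5],
    [[0,0,0.08],[0,0,0],0.5]
  ]
}}

```text
clock: 4.77
eef_pos: [0.4584, 0.0095, 0.1182]
tool_rot: [0.072, 0.997, -0.001, -0.003]
ft_force: [-0.2, 0.6, -1.0]
grip_width: 0.0424
grasp_force: 0.0
```

```bash
python3 -c "
from h import *
plan([(bw(-98,-85,.121),rot(172))])"
```

```text
t 4.77 p [0.4584 0.0095 0.1182] yaw 171.7 z [-0.007 -0.001 -1.   ] w 0.0424 F [-0.2  0.6 -1. ] gf 0.0 j [ 0.02  0.27 -0.32  0.99 -0.    0.17]
turn 1 x [-0.0005 -0.002  -0.0017] | shift 1 x [-0.0135  0.0017 -0.0141] total [-0.0135  0.0017 -0.0141]
```

>>> {"method": "apply_moves", "body": {
  "steps": [
    [[0,0,0],[0,0,0],0],
    [[0,0,0],[0,0,0],0],
    [[0,0,0],[0,0,0],0],
    [[0,0,0],[0,0,0],0],
    [[0,0,0],[0,0,0],0],
    [[0,0,0],[0,0,0],0],
    [[0,0,0],[0,0,0],0],
    [[0,0,0],[0,0,0],0]
  ]
}}

```text
clock: 5.43
eef_pos: [0.4617, 0.0091, 0.1228]
tool_rot: [0.073, 0.997, -0.0, 0.001]
ft_force: [-0.7, -2.2, 0.9]
grip_width: 0.0129
grasp_force: 61.4
```

>>> {"method": "apply_moves", "body": {
  "steps": [
    [[0,0,0],[0,0,-0.035],0],
    [[0,0,0],[0,0,-0.035],0],
    [[0,0,0],[0,0,-0.035],0],
    [[0,0,0],[0,0,-0.035],0],
    [[0,0,0],[0,0,-0.035],0],
    [[0,0,0],[0,0,-0.035],0],
    [[0,0,0],[0,0,-0.035],0],
    [[0,0,0],[0,0,-0.035],0]
  ]
}}

```text
clock: 6.1
eef_pos: [0.4616, 0.0093, 0.1229]
tool_rot: [-0.361, 0.933, -0.0, 0.0]
ft_force: [-1.3, -1.0, 3.9]
grip_width: 0.0132
grasp_force: 62.0
```

>>> {"method": "apply_moves", "body": {
  "steps": [
    [[0,0,0],[0,0,-0.035],0],
    [[0,0,0],[0,0,-0.035],0],
    [[0,0,0],[0,0,-0.035],0],
    [[0,0,0],[0,0,-0.035],0],
    [[0,0,0],[0,0,-0.035],0],
    [[0,0,0],[0,0,-0.035],0],
    [[0,0,0],[0,0,-0.01],0],
    [[0,0,0],[0,0,0],0]
  ]
}}

```text
clock: 6.77
eef_pos: [0.4613, 0.0094, 0.1228]
tool_rot: [-0.654, 0.756, -0.0, -0.0]
ft_force: [-1.8, 0.4, 3.2]
grip_width: 0.0134
grasp_force: 61.7
```

>>> {"method": "apply_moves", "body": {
  "steps": [
    [[0,0,0],[0,0,0],0.5],
    [[0,0,0],[0,0,0],0.5],
    [[0,0,0],[0,0,0],0.5],
    [[0,0,0],[0,0,0],0.5],
    [[0,0,-0.15],[0,0,0],0.5],
    [[0,0,-0.15],[0,0,0],0.5],
    [[0,0,-0.1],[0,0,0],0.5],
    [[0,0,0],[0,0,0],0.5]
  ]
}}

```text
clock: 7.43
eef_pos: [0.465, 0.0096, 0.2074]
tool_rot: [-0.654, 0.757, -0.004, 0.004]
ft_force: [1.2, -0.0, 0.4]
grip_width: 0.0425
grasp_force: 0.0
```

```bash
python3 -c "
from h import *
plan([(bw(-98,85,.20),rot(172)),(bw(-98,85,.121),rot(172))])"
```

```text
t 7.43 p [0.465  0.0096 0.2074] yaw -98.4 z [ 0.011 -0.    -1.   ] w 0.0425 F [ 1.2 -0.   0.4] gf 0.0 j [ 0.02  0.19 -0.17  1.2  -0.   -1.4 ]
turn 13 x [-0.0002  0.0002  0.0383] | shift 5 x [0.0038 0.1694 0.0074] total [0.0192 0.8468 0.037 ]
turn 0 x [0. 0. 0.] | shift 3 x [-0.     -0.      0.1317] total [-0.    -0.     0.395]
```

>>> {"method": "apply_moves", "body": {
  "steps": [
    [[0,0,0],[0,0,0.0383],0.5],
    [[0,0,0],[0,0,0.0383],0.5],
    [[0,0,0],[0,0,0.0383],0.5],
    [[0,0,0],[0,0,0.0383],0.5],
    [[0,0,0],[0,0,0.0383],0.5],
    [[0,0,0],[0,0,0.0383],0.5],
    [[0,0,0],[0,0,0.0383],0.5],
    [[0,0,0],[0,0,0.0383],0.5]
  ]
}}

```text
clock: 8.1
eef_pos: [0.4617, 0.0095, 0.202]
tool_rot: [-0.226, 0.974, -0.0, 0.0]
ft_force: [0.2, -0.4, 0.2]
grip_width: 0.0429
grasp_force: 0.0
```

>>> {"method": "apply_moves", "body": {
  "steps": [
    [[0,0,0],[0,0,0.0383],0.5],
    [[0,0,0],[0,0,0.0383],0.5],
    [[0,0,0],[0,0,0.0383],0.5],
    [[0,0,0],[0,0,0.0383],0.5],
    [[0,0,0],[0,0,0.0383],0.5],
    [[0,0.17,0],[0,0,0],0.5],
    [[0,0.17,0],[0,0,0],0.5],
    [[0,0.17,0],[0,0,0],0.5]
  ]
}}

```text
clock: 8.77
eef_pos: [0.476, 0.1111, 0.2021]
tool_rot: [0.071, 0.997, -0.0, 0.001]
ft_force: [1.0, 0.3, -0.3]
grip_width: 0.0426
grasp_force: 0.0
```

>>> {"method": "apply_moves", "body": {
  "steps": [
    [[0,0.17,0],[0,0,0],0.5],
    [[0,0.167,0],[0,0,0],0.5],
    [[0,0,0],[0,0,0],0.5],
    [[0,0,0.15],[0,0,0],0.5],
    [[0,0,0.15],[0,0,0],0.5],
    [[0,0,0.1],[0,0,0],0.5],
    [[0,0,0],[0,0,0],0.5],
    [[0,0,0],[0,0,0],0.5]
  ]
}}

```text
clock: 9.43
eef_pos: [0.4842, 0.1766, 0.1213]
tool_rot: [0.07, 0.998, -0.001, -0.001]
ft_force: [0.8, -0.8, 0.9]
grip_width: 0.0428
grasp_force: 0.0
```

```bash
python3 -c "
from h import *
plan([(bw(-98,85,.121),rot(172))])"
```

```text
t 9.43 p [0.4842 0.1766 0.1213] yaw 172.0 z [-0.002 -0.002 -1.   ] w 0.0428 F [ 0.8 -0.8  0.9] gf 0.0 j [ 0.35  0.36 -0.17  1.04 -0.    0.49]
turn 1 x [-0.0006 -0.0007  0.0001] | shift 1 x [-0.0022  0.0067  0.0014] total [-0.0022  0.0067  0.0014]
```

>>> {"method": "apply_moves", "body": {
  "steps": [
    [[0,0,0],[0,0,0],0],
    [[0,0,0],[0,0,0],0],
    [[0,0,0],[0,0,0],0],
    [[0,0,0],[0,0,0],0],
    [[0,0,0],[0,0,0],0],
    [[0,0,0],[0,0,0],0],
    [[0,0,0],[0,0,-0.03],0],
    [[0,0,0],[0,0,-0.035],0]
  ]
}}

```text
clock: 10.1
eef_pos: [0.4865, 0.1776, 0.1243]
tool_rot: [-0.035, 0.999, 0.001, 0.002]
ft_force: [-2.5, 0.4, -1.0]
grip_width: 0.0126
grasp_force: 59.5
```

>>> {"method": "apply_moves", "body": {
  "steps": [
    [[0,0,0],[0,0,-0.036],0],
    [[0,0,0],[0,0,-0.036],0],
    [[0,0,0],[0,0,-0.036],0],
    [[0,0,0],[0,0,-0.036],0],
    [[0,0,0],[0,0,-0.036],0],
    [[0,0,0],[0,0,-0.036],0],
    [[0,0,0],[0,0,-0.036],0],
    [[0,0,0],[0,0,-0.036],0]
  ]
}}

```text
clock: 10.77
eef_pos: [0.4855, 0.1794, 0.1243]
tool_rot: [-0.469, 0.883, 0.001, 0.002]
ft_force: [-3.1, 6.3, 7.6]
grip_width: 0.0125
grasp_force: 60.9
```

>>> {"method": "apply_moves", "body": {
  "steps": [
    [[0,0,0],[0,0,-0.036],0],
    [[0,0,0],[0,0,-0.036],0],
    [[0,0,0],[0,0,-0.036],0],
    [[0,0,0],[0,0,-0.036],0],
    [[0,0,0],[0,0,0],0],
    [[0,0,0],[0,0,0],0.5],
    [[0,0,0],[0,0,0],0.5],
    [[0,0,0],[0,0,0],0.5]
  ]
}}

```text
clock: 11.43
eef_pos: [0.4854, 0.1771, 0.1226]
tool_rot: [-0.653, 0.758, -0.001, 0.0]
ft_force: [-1.2, -0.4, -0.1]
grip_width: 0.0422
grasp_force: 0.0
```

>>> {"method": "apply_moves", "body": {
  "steps": [
    [[0,0,0],[0,0,0],0.5],
    [[0,0,-0.15],[0,0,0],0.5],
    [[0,0,-0.15],[0,0,0],0.5],
    [[0,0,-0.1],[0,0,0],0.5],
    [[0,0,0],[0,0,0],0.5],
    [[0,0,0],[0,0,0],0.5],
    [[0,0,0],[0,0,0],0.5],
    [[0,0,0],[0,0,0],0.5]
  ]
}}

```text
clock: 12.1
eef_pos: [0.4842, 0.1767, 0.2008]
tool_rot: [-0.653, 0.758, 0.0, -0.001]
ft_force: [0.1, -0.4, -0.9]
grip_width: 0.0427
grasp_force: 0.0
```

```bash
python3 -c "
from h import *
im,d=camera('side'); cv2.imwrite('pics/side1.png',cv2.resize(im[110:290,150:390,::-1],None,fx=3,fy=3))
im,d=camera('top'); P=cloud('top',d)
ok=(P[...,0]>.38)&(P[...,0]<.72)&(P[...,1]>-.1)&(P[...,1]<.26)
m=(ok&(P[...,2]>.12)&(P[...,2]<.138)).astype(np.uint8); k,l,s,c=cv2.connectedComponentsWithStats(m)
for i in range(1,k):
  if s[i,4]>15: print(c[i].round(),cv2.minAreaRect((P[l==i][:,:2]*1000).astype(np.float32)))
plan([(bw(0,0,.2),rot(262)),(bw(0,0,.115),rot(262))])"
```

```text
[183. 182.] ((571.07666015625, 80.23696899414062), (88.23345947265625, 16.996707916259766), 83.03607177734375)
[149. 211.] ((484.9521179199219, 172.98306274414062), (43.896026611328125, 13.913154602050781), 82.69217681884766)
[207. 219.] ((462.4443664550781, 8.965200424194336), (50.10932159423828, 14.340906143188477), 81.9778060913086)
t 12.2 p [0.4843 0.1768 0.2009] yaw -98.5 z [-0.002 -0.002 -1.   ] w 0.0424 F [ 0.2  0.1 -0.4] gf 0.0 j [ 0.35  0.3  -0.04  1.23 -0.   -1.07]
turn 1 x [ 0.0006 -0.0006 -0.0028] | shift 4 x [ 0.1049 -0.1229  0.0012] total [ 0.4197 -0.4917  0.0046]
turn 0 x [0. 0. 0.] | shift 3 x [ 0.     -0.      0.1417] total [ 0.    -0.     0.425]
```

View pics/side1.png

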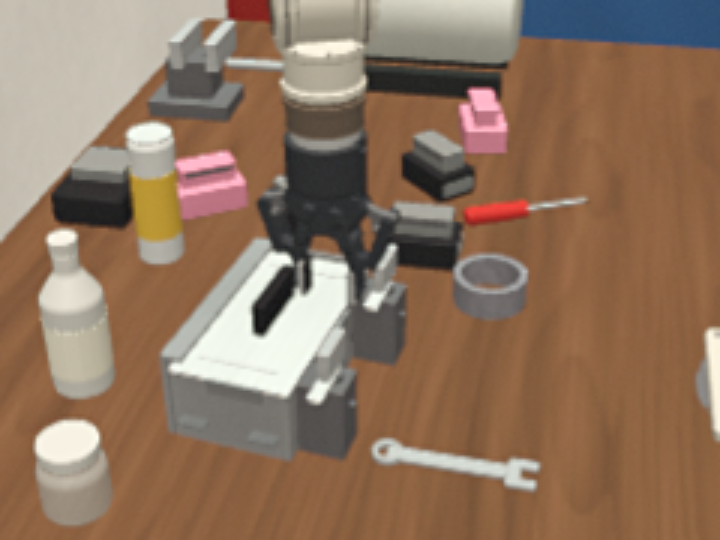

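Both wings now lie along the box's y axis (82°), so both fasteners are open. The view shows the lid's black rib at crop px (272,300) and the fingers clear above it. Next I'll grip the rib.

>>> {"method": "apply_moves", "body": {
  "steps": [
    [[0.105,-0.123,0.001],[0,0,-0.003],0.5],
    [[0.105,-0.123,0.001],[0,0,0],0.5],
    [[0.105,-0.123,0.001],[0,0,0],0.5],
    [[0.105,-0.123,0.001],[0,0,0],0.5],
    [[0,0,0.15],[0,0,0],0.5],
    [[0,0,0.15],[0,0,0],0.5],
    [[0,0,0.125],[0,0,0],0.5],
    [[0,0,0],[0,0,0],0.5]
  ]
}}

```text
clock: 12.87
eef_pos: [0.5661, 0.0791, 0.1099]
tool_rot: [-0.656, 0.755, 0.003, -0.005]
ft_force: [-1.9, 0.6, -0.8]
grip_width: 0.0424
grasp_force: 0.0
```

>>> {"method": "apply_moves", "body": {
  "steps": [
    [[0,0,0],[0,0,0],0.5],
    [[0,0,0],[0,0,0],0],
    [[0,0,0],[0,0,0],0],
    [[0,0,0],[0,0,0],0],
    [[0,0,0],[0,0,0],0],
    [[0,0,0],[0,0,0],0],
    [[0,0,0],[0,0,0],0],
    [[0,0,0],[0,0,0],0]
  ]
}}

```text
clock: 13.53
eef_pos: [0.5721, 0.0806, 0.1189]
tool_rot: [-0.656, 0.754, -0.001, 0.002]
ft_force: [-0.9, 0.8, 7.0]
grip_width: 0.0153
grasp_force: 61.9
```

```bash
python3 -c "
from h import *
plan([(bw(0,0,.115),rot(262))])"
```

```text
t 13.53 p [0.5721 0.0806 0.1189] yaw -97.9 z [ 0.005  0.    -1.   ] w 0.0153 F [-0.9  0.8  7. ] gf 61.9 j [ 0.14  0.47 -0.01  1.09 -0.   -1.29]
turn 1 x [-0.0015  0.0003  0.0003] | shift 1 x [0.0043 0.0099 0.0197] total [0.0043 0.0099 0.0197]
```

>>> {"method": "apply_moves", "body": {
  "steps": [
    [[0,-0.008,-0.017],[-0.016,0,0],0],
    [[0,-0.008,-0.017],[-0.016,0,0],0],
    [[0,-0.008,-0.017],[-0.016,0,0],0],
    [[0,-0.008,-0.017],[-0.016,0,0],0],
    [[0,-0.008,-0.017],[-0.016,0,0],0],
    [[0,-0.008,-0.017],[-0.016,0,0],0],
    [[0,-0.008,-0.017],[-0.016,0,0],0],
    [[0,-0.008,-0.017],[-0.016,0,0],0]
  ]
}}

```text
clock: 14.2
eef_pos: [0.5893, 0.0778, 0.1415]
tool_rot: [-0.643, 0.739, 0.15, -0.13]
ft_force: [2.6, 0.9, -2.7]
grip_width: 0.0151
grasp_force: 38.7
```

```bash
python3 -c "
from h import *
st(); im,d=camera('side'); cv2.imwrite('pics/side2.png',cv2.resize(im[150:280,170:350,::-1],None,fx=4,fy=4))"
```

```text
t 14.2 p [0.5893 0.0778 0.1415] yaw -97.9 z [-0.385  0.054 -0.921] w 0.0151 F [ 2.6  0.9 -2.7] gf 38.7 j [ 0.09  0.81  0.58  1.73  0.09 -1.36]
```

View pics/side2.png

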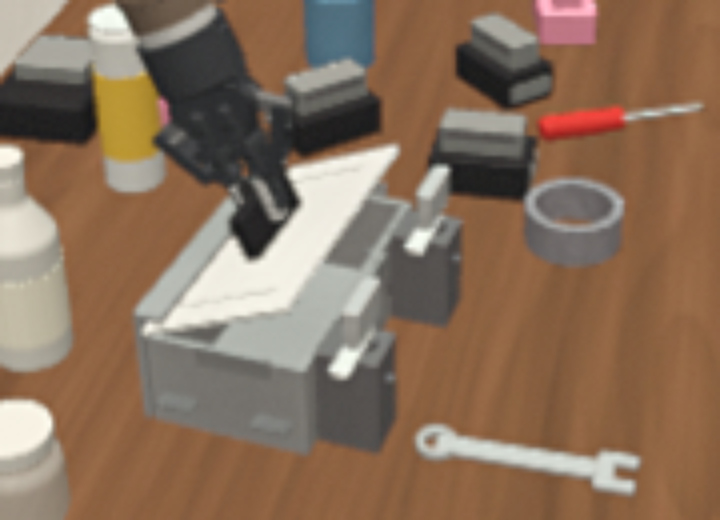

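The lid is tipped, with its near edge running from crop px (290,305) to (395,150) and its far edge still under the lip. Now I'll draw it out and lift.

>>> {"method": "apply_moves", "body": {
  "steps": [
    [[0,0,0],[0,0,0],0],
    [[0,0,0],[0,0,0],0],
    [[0,0.03,0],[0,0,0],0],
    [[0,0.03,0],[0,0,0],0],
    [[0,0.03,0],[0,0,0],0],
    [[0,0.03,0],[0,0,0],0],
    [[0,0,0],[0,0,0],0],
    [[0,0,0],[0,0,0],0]
  ]
}}

```text
clock: 14.92
eef_pos: [0.5654, 0.081, 0.151]
tool_rot: [-0.643, 0.739, 0.15, -0.131]
ft_force: [-0.3, -0.2, -6.1]
grip_width: 0.0149
grasp_force: 61.7
```

>>> {"method": "apply_moves", "body": {
  "steps": [
    [[0,0.02,-0.04],[0,0,0],0],
    [[0,0.04,-0.09],[0,0,0],0],
    [[0,0.06,-0.14],[0,0,0],0],
    [[0,0.06,-0.14],[0,0,0],0],
    [[0,0.06,-0.14],[0,0,0],0],
    [[0,0,0],[0,0,0],0],
    [[0,0,0],[0,0,0],0],
    [[0,0,0],[0,0,0],0]
  ]
}}

```text
clock: 15.58
eef_pos: [0.5649, 0.0809, 0.2696]
tool_rot: [-0.643, 0.739, 0.15, -0.131]
ft_force: [-0.1, -0.3, -4.9]
grip_width: 0.0149
grasp_force: 61.7
```

```bash
python3 -c "
from h import *
im,d=camera('side'); cv2.imwrite('pics/side3.png',cv2.resize(im[100:280,130:370,::-1],None,fx=3,fy=3))
T=np.array([.41,.39,.25]);plan([(bw(-30,0,.26),rot(262)),(T,rot(262)),(T+[0,0,-.21],rot(262))])"
```

```text
t 15.63 p [0.5644 0.0809 0.2688] yaw -98.0 z [-0.389  0.053 -0.92 ] w 0.0147 F [ 0.2  1.2 -4.5] gf 61.7 j [ 0.1   0.72  0.74  1.98  0.09 -1.35]
turn 4 x [ 0.0321 -0.0001  0.    ] | shift 1 x [0.0007 0.1217 0.044 ] total [0.0007 0.1217 0.044 ]
turn 0 x [0. 0. 0.] | shift 9 x [-0.1582  0.0953  0.0056] total [-1.4236  0.8579  0.05  ]
turn 0 x [0. 0. 0.] | shift 6 x [ 0.    -0.     0.175] total [ 0.   -0.    1.05]
```

View pics/side3.png

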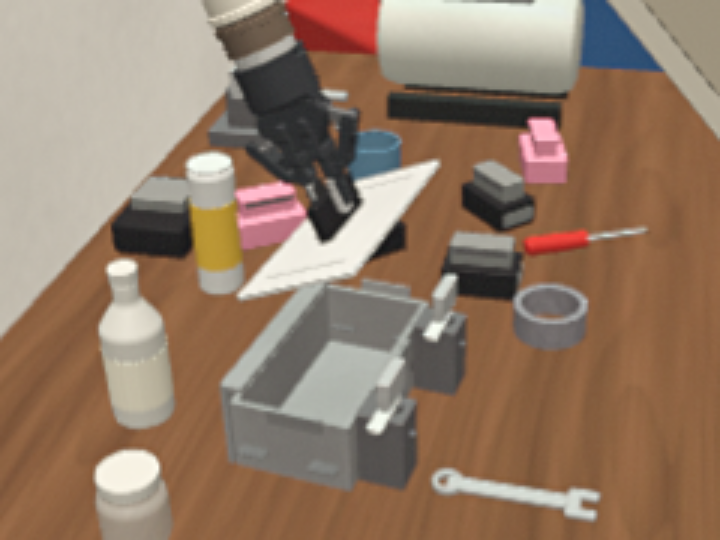

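>>> {"method": "apply_moves", "body": {
  "steps": [
    [[0,0.03,0.01],[0.032,0,0],0],
    [[0,0.03,0.01],[0.032,0,0],0],
    [[0,0.03,0.01],[0.032,0,0],0],
    [[0,0.03,0.01],[0.032,0,0],0],
    [[-0.158,0.095,0.005],[0,0,0],0],
    [[-0.158,0.095,0.005],[0,0,0],0],
    [[-0.158,0.095,0.005],[0,0,0],0],
    [[-0.158,0.095,0.005],[0,0,0],0]
  ]
}}

```text
clock: 16.3
eef_pos: [0.4793, 0.2204, 0.2624]
tool_rot: [-0.656, 0.755, 0.0, -0.002]
ft_force: [1.2, -0.4, -4.7]
grip_width: 0.0146
grasp_force: 61.8
```

>>> {"method": "apply_moves", "body": {
  "steps": [
    [[-0.158,0.095,0.005],[0,0,0],0],
    [[-0.158,0.095,0.005],[0,0,0],0],
    [[-0.158,0.095,0.005],[0,0,0],0],
    [[-0.158,0.095,0.005],[0,0,0],0],
    [[-0.158,0.095,0.005],[0,0,0],0],
    [[0,0,0.1],[0,0,0],0],
    [[0,0,0.1],[0,0,0],0],
    [[0,0,0],[0,0,0],0]
  ]
}}

```text
clock: 16.97
eef_pos: [0.4059, 0.3876, 0.2125]
tool_rot: [-0.657, 0.754, -0.001, -0.007]
ft_force: [-0.7, -1.3, -6.5]
grip_width: 0.015
grasp_force: 61.6
```

```bash
python3 -c "
from h import *
T=np.array([.41,.39,.045]);plan([(T,rot(262))])"
```

```text
t 16.97 p [0.4059 0.3876 0.2125] yaw -97.8 z [-0.01 -0.01 -1.  ] w 0.015 F [-0.7 -1.3 -6.5] gf 61.6 j [ 0.76  0.39  0.12  1.32 -0.   -0.67]
turn 1 x [ 0.0026 -0.0037  0.0009] | shift 5 x [-0.003  -0.0037  0.1675] total [-0.0148 -0.0185  0.8376]
```

>>> {"method": "apply_moves", "body": {
  "steps": [
    [[0,0,0.15],[0,0,0],0],
    [[0,0,0.15],[0,0,0],0],
    [[0,0,0.15],[0,0,0],0],
    [[0,0,0.15],[0,0,0],0],
    [[0,0,0.11],[0,0,0],0],
    [[0,0,0.07],[0,0,0],0],
    [[0,0,0.02],[0,0,0],0],
    [[0,0,0],[0,0,0],0]
  ]
}}

```text
clock: 17.63
eef_pos: [0.4089, 0.388, 0.0576]
tool_rot: [-0.656, 0.755, -0.001, -0.003]
ft_force: [0.7, -0.2, -4.1]
grip_width: 0.0145
grasp_force: 61.7
```

```bash
python3 -c "
from h import *
st()"
```

```text
t 17.63 p [0.4089 0.388  0.0576] yaw -98.0 z [-0.003 -0.004 -1.   ] w 0.0145 F [ 0.7 -0.2 -4.1] gf 61.7 j [ 0.76  0.52 -0.11  0.95 -0.   -0.67]
```

>>> {"method": "apply_moves", "body": {
  "steps": [
    [[0,0,0.02],[0,0,0],0],
    [[0,0,0.02],[0,0,0],0],
    [[0,0,0.02],[0,0,0],0],
    [[0,0,0.02],[0,0,0],0],
    [[0,0,0.01],[0,0,0],0],
    [[0,0,0.008],[0,0,0],0],
    [[0,0,0],[0,0,0],0],
    [[0,0,0],[0,0,0],0]
  ]
}}

```text
clock: 18.3
eef_pos: [0.4101, 0.3897, 0.0398]
tool_rot: [-0.656, 0.754, -0.0, 0.0]
ft_force: [-0.2, 0.2, -3.9]
grip_width: 0.0149
grasp_force: 61.9
```

```bash
python3 -c "
from h import *
st()"
```

```text
t 18.3 p [0.4101 0.3897 0.0398] yaw -98.0 z [ 0.001 -0.001 -1.   ] w 0.0149 F [-0.2  0.2 -3.9] gf 61.9 j [ 0.76  0.54 -0.13  0.9  -0.   -0.67]
```

>>> {"method": "apply_moves", "body": {
  "steps": [
    [[0,0,0.01],[0,0,0],0],
    [[0,0,0.01],[0,0,0],0],
    [[0,0,0],[0,0,0],0],
    [[0,0,0],[0,0,0],0.4],
    [[0,0,0],[0,0,0],0.4],
    [[0,0,0],[0,0,0],0.4],
    [[0,0,0],[0,0,0],0.4],
    [[0,0,-0.05],[0,0,0],0.4]
  ]
}}

```text
clock: 18.97
eef_pos: [0.409, 0.3887, 0.0443]
tool_rot: [-0.656, 0.754, -0.001, -0.002]
ft_force: [-0.8, -0.9, -1.0]
grip_width: 0.0344
grasp_force: 0.0
```

>>> {"method": "apply_moves", "body": {
  "steps": [
    [[0,0,-0.15],[0,0,0],0.5],
    [[0,0,-0.2],[0,0,0],0.6],
    [[0,0,-0.2],[0,0,0],0.8],
    [[0,0,-0.2],[0,0,0],0.8],
    [[0,0,-0.2],[0,0,0],0.8],
    [[0,0,0],[0,0,0],0.8],
    [[0,0,0],[0,0,0],0.8],
    [[0,0,0],[0,0,0],0.8]
  ]
}}

```text
clock: 19.63
eef_pos: [0.4099, 0.3897, 0.2363]
tool_rot: [-0.656, 0.754, -0.0, 0.0]
ft_force: [-0.2, 0.4, 0.8]
grip_width: 0.0687
grasp_force: 0.0
```

```bash
cat >> h.py <<'E'
def look(tag,view=True):
    im,d=camera('top'); P=cloud('top',d)
    [print("head",*o[:6]) for o in packs(im,d) if o[1]<450 and max(o[6])<190 and 60<max(o[3])<95]
    ok=(P[...,0]>.3)&(P[...,0]<.5)&(P[...,1]>.2)&(P[...,1]<.55)&(P[...,2]>.035)&(P[...,2]<.06)
    if ok.sum()>30: print("rib",ok.sum(),cv2.minAreaRect((P[ok][:,:2]*1000).astype(np.float32)),np.median(P[ok][:,2]))
    if view: cv2.imwrite(f'pics/{tag}.png',im[...,::-1])
E
python3 -c "
from h import *
look('top2')
C=np.array([.4515,-.2105,.2]);q=rot(180)
plan([(C,q),(C-[0,0,.138],q)])"
```

```text
head [177. 125.] 98 [769. 116.] [32. 70.] 30.0 0.0745
head [363. 152.] 76 [ 676. -458.] [76. 27.] 63.9 0.0693
head [351. 167.] 87 [ 635. -430.] [78. 32.] 45.7 0.0712
head [302. 169.] 322 [ 627. -277.] [80. 39.] 46.0 0.0694
head [349. 222.] 342 [ 462. -414.] [38. 81.] 44.1 0.0694
head [282. 225.] 343 [ 452. -211.] [37. 78.] 89.3 0.0696
rib 163 ((412.6313781738281, 388.1003112792969), (87.80194091796875, 15.46349811553955), 81.7420425415039) 0.044251231229967165
t 19.68 p [0.4094 0.3893 0.235 ] yaw -98.0 z [-0.001 -0.002 -1.   ] w 0.0684 F [-1.6  0.7 -0.3] gf 0.0 j [ 0.76  0.38  0.16  1.36 -0.   -0.67]
turn 12 x [-0.    -0.     0.038] | shift 16 x [-0.0132 -0.1874  0.0109] total [-0.2105 -2.9989  0.1749]
turn 0 x [0. 0. 0.] | shift 4 x [ 0.     -0.      0.1725] total [ 0.   -0.    0.69]
```

View pics/top2.png

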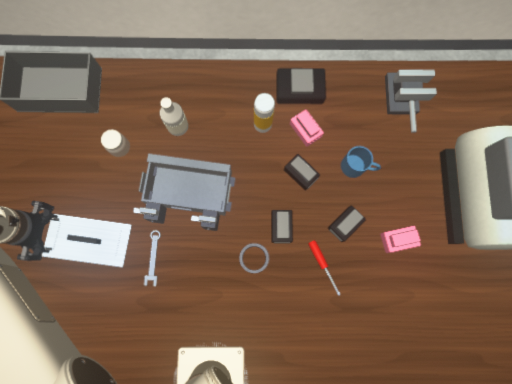

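The lid lies aside at px (88,240), the box is empty at (187,185), and all three packs are where they were. Now for pack C at (283,225).

>>> {"method": "apply_moves", "body": {
  "steps": [
    [[0,0,0],[0,0,0.038],0.9],
    [[0,0,0],[0,0,0.038],0.9],
    [[0,0,0],[0,0,0.038],0.9],
    [[0,0,0],[0,0,0.038],0.9],
    [[0,0,0],[0,0,0.038],0.9],
    [[0,0,0],[0,0,0.038],0.9],
    [[0,0,0],[0,0,0.038],0.9],
    [[0,0,0],[0,0,0.038],0.9]
  ]
}}

```text
clock: 20.35
eef_pos: [0.4091, 0.3889, 0.2334]
tool_rot: [-0.233, 0.972, -0.002, -0.002]
ft_force: [0.4, -0.4, -0.2]
grip_width: 0.0769
grasp_force: 0.0
```

>>> {"method": "apply_moves", "body": {
  "steps": [
    [[0,0,0],[0,0,0.038],0.9],
    [[0,0,0],[0,0,0.038],0.9],
    [[0,0,0],[0,0,0.038],0.9],
    [[0,0,0],[0,0,0.038],0.9],
    [[-0.013,-0.187,0.011],[0,0,0],0.9],
    [[-0.013,-0.187,0.011],[0,0,0],0.9],
    [[-0.013,-0.187,0.011],[0,0,0],0.9],
    [[-0.013,-0.187,0.011],[0,0,0],0.9]
  ]
}}

```text
clock: 21.02
eef_pos: [0.4188, 0.2382, 0.2247]
tool_rot: [-0.0, 1.0, -0.002, -0.002]
ft_force: [0.4, -0.0, 0.3]
grip_width: 0.0769
grasp_force: 0.0
```

>>> {"method": "apply_moves", "body": {
  "steps": [
    [[-0.013,-0.187,0.011],[0,0,0],0.9],
    [[-0.013,-0.187,0.011],[0,0,0],0.9],
    [[-0.013,-0.187,0.011],[0,0,0],0.9],
    [[-0.013,-0.187,0.011],[0,0,0],0.9],
    [[-0.013,-0.187,0.011],[0,0,0],0.9],
    [[-0.013,-0.187,0.011],[0,0,0],0.9],
    [[-0.013,-0.187,0.011],[0,0,0],0.9],
    [[-0.013,-0.187,0.011],[0,0,0],0.9]
  ]
}}

```text
clock: 21.68
eef_pos: [0.4392, -0.0606, 0.2078]
tool_rot: [0.0, 1.0, 0.0, -0.002]
ft_force: [1.2, 0.6, -0.0]
grip_width: 0.0766
grasp_force: 0.0
```

>>> {"method": "apply_moves", "body": {
  "steps": [
    [[-0.013,-0.187,0.011],[0,0,0],0.9],
    [[-0.013,-0.187,0.011],[0,0,0],0.9],
    [[-0.013,-0.187,0.011],[0,0,0],0.9],
    [[-0.013,-0.187,0.011],[0,0,0],0.9],
    [[0,0,0],[0,0,0],0.9],
    [[0,0,0],[0,0,0],0.9],
    [[0,0,0],[0,0,0],0.9],
    [[0,0,0],[0,0,0],0.9]
  ]
}}

```text
clock: 22.35
eef_pos: [0.4505, -0.2073, 0.2001]
tool_rot: [-0.0, 1.0, 0.0, -0.001]
ft_force: [0.3, -0.0, 0.1]
grip_width: 0.0766
grasp_force: 0.0
```

```bash
python3 -c "
from h import *
C=np.array([.4515,-.2105,.064]);q=rot(180)
plan([(C,q)])"
```

```text
t 22.35 p [ 0.4505 -0.2073  0.2001] yaw -180.0 z [-0.001  0.001 -1.   ] w 0.0766 F [ 0.3 -0.   0.1] gf 0.0 j [-0.43  0.26 -0.1   1.22  0.   -0.43]
turn 1 x [ 0.0003 -0.0005  0.0002] | shift 4 x [-0.0012 -0.004   0.1701] total [-0.0049 -0.0159  0.6804]
```

>>> {"method": "apply_moves", "body": {
  "steps": [
    [[-0.005,-0.016,0.16],[0,0,0],0.9],
    [[0,0,0.18],[0,0,0],0.9],
    [[0,0,0.16],[0,0,0],0.9],
    [[0,0,0.12],[0,0,0],0.9],
    [[0,0,0.06],[0,0,0],0.9],
    [[0,0,0],[0,0,0],0.9],
    [[0,0,0],[0,0,0],0.9],
    [[0,0,0],[0,0,0],0]
  ]
}}

```text
clock: 23.02
eef_pos: [0.4533, -0.2114, 0.0662]
tool_rot: [-0.0, 1.0, -0.001, 0.001]
ft_force: [-0.8, -1.0, 0.6]
grip_width: 0.0667
grasp_force: 0.0
```

>>> {"method": "apply_moves", "body": {
  "steps": [
    [[0,0,0],[0,0,0],0],
    [[0,0,0],[0,0,0],0],
    [[0,0,0],[0,0,0],0],
    [[0,0,0],[0,0,0],0],
    [[0,0,0],[0,0,0],0],
    [[0,0,0],[0,0,0],0],
    [[0,0,-0.05],[0,0,0],0],
    [[0,0,-0.1],[0,0,0],0]
  ]
}}

```text
clock: 23.68
eef_pos: [0.4494, -0.2108, 0.093]
tool_rot: [0.0, 1.0, 0.001, -0.003]
ft_force: [0.3, -0.2, -5.4]
grip_width: 0.035
grasp_force: 60.9
```

>>> {"method": "apply_moves", "body": {
  "steps": [
    [[0,0,-0.15],[0,0,0],0],
    [[0,0,-0.15],[0,0,0],0],
    [[0,0,-0.15],[0,0,0],0],
    [[0,0,-0.15],[0,0,0],0],
    [[0,0,0],[0,0,0],0],
    [[0,0,0],[0,0,0],0],
    [[0,0,0],[0,0,0],0],
    [[0,0,0],[0,0,0],0]
  ]
}}

```text
clock: 24.35
eef_pos: [0.4505, -0.2111, 0.2126]
tool_rot: [0.0, 1.0, 0.001, -0.002]
ft_force: [0.1, 0.2, -4.9]
grip_width: 0.0348
grasp_force: 61.1
```

```bash
python3 -c "
from h import *
q=rot(172)
plan([(bw(-5,-76,.21),q),(bw(-5,-76,.07),q)])"
```

```text
t 24.35 p [ 0.4505 -0.2111  0.2126] yaw 180.0 z [-0.004  0.002 -1.   ] w 0.0348 F [ 0.1  0.2 -4.9] gf 61.1 j [-0.44  0.26 -0.07  1.25 -0.   -0.44]
turn 2 x [ 0.0002 -0.0006  0.0221] | shift 7 x [-0.052   0.1635  0.0019] total [-0.364   1.1446  0.013 ]
turn 0 x [0. 0. 0.] | shift 4 x [-0.    -0.     0.175] total [-0.  -0.   0.7]
```

>>> {"method": "apply_moves", "body": {
  "steps": [
    [[0,0,0],[0,0,0.022],0],
    [[0,0,0],[0,0,0.022],0],
    [[-0.037,0.114,0],[0,0,0],0],
    [[-0.045,0.143,0],[0,0,0],0],
    [[-0.045,0.143,0],[0,0,0],0],
    [[-0.045,0.143,0],[0,0,0],0],
    [[-0.045,0.143,0],[0,0,0],0],
    [[-0.045,0.143,0],[0,0,0],0]
  ]
}}

```text
clock: 25.02
eef_pos: [0.5261, -0.0535, 0.2125]
tool_rot: [0.07, 0.998, -0.0, -0.002]
ft_force: [-0.3, -1.2, -5.1]
grip_width: 0.0347
grasp_force: 61.3
```

>>> {"method": "apply_moves", "body": {
  "steps": [
    [[-0.045,0.143,0],[0,0,0],0],
    [[-0.037,0.115,0],[0,0,0],0],
    [[-0.02,0.058,0],[0,0,0],0],
    [[0,0,0],[0,0,0],0],
    [[0,0,0],[0,0,0],0],
    [[0,0,0.1],[0,0,0],0],
    [[0,0,0.1],[0,0,0],0],
    [[0,0,0],[0,0,0],0]
  ]
}}

```text
clock: 25.68
eef_pos: [0.5522, 0.0034, 0.1702]
tool_rot: [0.07, 0.998, -0.001, -0.005]
ft_force: [-2.0, 0.2, -5.8]
grip_width: 0.0348
grasp_force: 61.2
```

```bash
python3 -c "
from h import *
q=rot(172)
plan([(bw(-5,-76,.07),q)])
im,d=camera('side'); cv2.imwrite('pics/side4.png',cv2.resize(im[130:280,170:370,::-1],None,fx=3.5,fy=3.5))"
```

```text
t 25.68 p [0.5522 0.0034 0.1702] yaw 171.9 z [-0.009 -0.001 -1.   ] w 0.0348 F [-2.   0.2 -5.8] gf 61.2 j [ 0.01  0.39  0.01  1.2  -0.    0.15]
turn 1 x [-0.0008 -0.0028 -0.0004] | shift 3 x [-0.0033  0.0039  0.1671] total [-0.01    0.0117  0.5012]
```

View pics/side4.png

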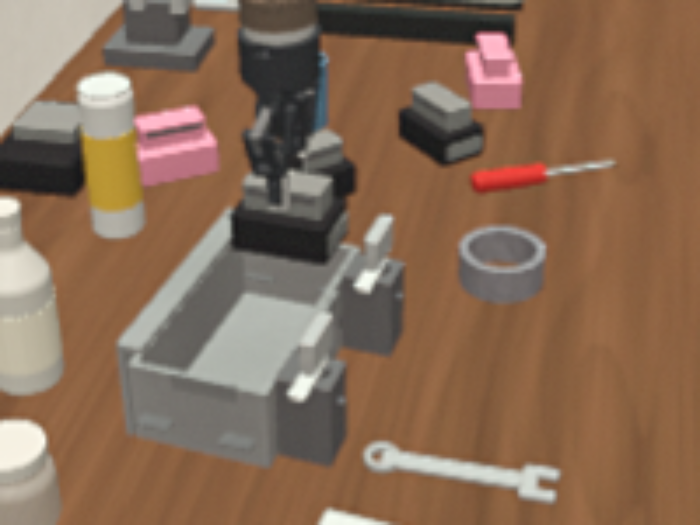

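>>> {"method": "apply_moves", "body": {
  "steps": [
    [[0,0.006,0.05],[0,0,0],0],
    [[0,0,0.08],[0,0,0],0],
    [[0,0,0.08],[0,0,0],0],
    [[0,0,0.08],[0,0,0],0],
    [[0,0,0.08],[0,0,0],0],
    [[0,0,0.06],[0,0,0],0],
    [[0,0,0.03],[0,0,0],0],
    [[0,0,0],[0,0,0],0]
  ]
}}

```text
clock: 26.4
eef_pos: [0.5555, 0.0056, 0.082]
tool_rot: [0.07, 0.998, -0.0, -0.001]
ft_force: [0.0, -0.4, -4.9]
grip_width: 0.0348
grasp_force: 61.4
```

>>> {"method": "apply_moves", "body": {
  "steps": [
    [[0,0,0.01],[0,0,0],0],
    [[0,0,0.01],[0,0,0],0],
    [[0,0,0.01],[0,0,0],0],
    [[0,0,0],[0,0,0],0],
    [[0,0,0],[0,0,0],0],
    [[0,0,0],[0,0,0],0],
    [[0,0,0],[0,0,0],0],
    [[0,0,0],[0,0,0],0]
  ]
}}

```text
clock: 27.07
eef_pos: [0.5564, 0.006, 0.0771]
tool_rot: [0.069, 0.998, -0.0, 0.001]
ft_force: [0.3, 0.4, -3.8]
grip_width: 0.0349
grasp_force: 61.4
```

```bash
python3 -c "
from h import *
q=rot(172)
plan([(bw(-5,-76,.0685),q)])"
```

```text
t 27.07 p [0.5564 0.006  0.0771] yaw 172.0 z [ 0.001 -0.001 -1.   ] w 0.0349 F [ 0.3  0.4 -3.8] gf 61.4 j [ 0.01  0.48 -0.12  0.97 -0.    0.15]
turn 1 x [-0.0001  0.0004  0.0002] | shift 1 x [ 0.0089 -0.0042  0.0431] total [ 0.0089 -0.0042  0.0431]
```

>>> {"method": "apply_moves", "body": {
  "steps": [
    [[0.004,0,0.012],[0,0,0],0],
    [[0.004,0,0.012],[0,0,0],0],
    [[0,0,0.012],[0,0,0],0],
    [[0,0,0.006],[0,0,0],0],
    [[0,0,0],[0,0,0],0],
    [[0,0,0],[0,0,0],0.58],
    [[0,0,0],[0,0,0],0.58],
    [[0,0,0],[0,0,0],0.58]
  ]
}}

```text
clock: 27.73
eef_pos: [0.5553, 0.0062, 0.0689]
tool_rot: [0.069, 0.998, -0.0, 0.001]
ft_force: [-0.7, -0.0, -0.2]
grip_width: 0.0497
grasp_force: 0.0
```

>>> {"method": "apply_moves", "body": {
  "steps": [
    [[0,0,0],[0,0,0],0.58],
    [[0,0,-0.1],[0,0,0],0.58],
    [[0,0,-0.15],[0,0,0],0.58],
    [[0,0,-0.18],[0,0,0],0.58],
    [[0,0,-0.18],[0,0,0],0.8],
    [[0,0,-0.15],[0,0,0],0.9],
    [[0,0,0],[0,0,0],0.9],
    [[0,0,0],[0,0,0],0.9]
  ]
}}

```text
clock: 28.4
eef_pos: [0.5562, 0.0063, 0.223]
tool_rot: [0.069, 0.998, -0.0, 0.003]
ft_force: [-0.2, -0.5, -0.8]
grip_width: 0.0766
grasp_force: 0.0
```

```bash
python3 -c "
from h import *
look('top3',False)
A=np.array([.6265,-.2765,.2]);q=rot(226)
plan([(A,q),(A*[1,1,0]+[0,0,.064],q)])"
```

```text
head [362. 152.] 72 [ 675. -457.] [75. 28.] 66.4 0.0672
head [351. 167.] 83 [ 635. -430.] [78. 32.] 46.9 0.0698
head [298. 178.] 325 [ 597. -263.] [79. 40.] 46.1 0.0694
head [211. 193.] 254 [548.   4.] [72. 37.] 0.6 0.0735
head [349. 222.] 349 [ 461. -414.] [38. 80.] 44.5 0.0697
head [220. 370.] 71 [ 46. -37.] [66. 10.] 50.5 0.0733
rib 164 ((412.62750244140625, 388.0497741699219), (87.92935180664062, 15.469014167785645), 81.77850341796875) 0.04458681063948486
t 28.45 p [0.5549 0.0063 0.221 ] yaw 172.0 z [ 0.002 -0.001 -1.   ] w 0.0766 F [0.4 0.2 0. ] gf 0.0 j [ 0.01  0.36  0.1   1.31 -0.    0.15]
turn 8 x [-0.0001  0.0001 -0.0375] | shift 8 x [ 0.0961 -0.1549  0.0131] total [ 0.7685 -1.2396  0.1048]
turn 0 x [0. 0. 0.] | shift 4 x [ 0.   -0.    0.17] total [ 0.   -0.    0.68]
```

Pack A has been knocked to (597,-263), so I'm re-planning to there.

```bash
python3 -c "
from h import *
A=np.array([.5955,-.2625,.2]);q=rot(226)
plan([(A,q),(A*[1,1,0]+[0,0,.064],q)])"
```

```text
t 28.45 p [0.5549 0.0063 0.221 ] yaw 172.0 z [ 0.002 -0.001 -1.   ] w 0.0766 F [0.4 0.2 0. ] gf 0.0 j [ 0.01  0.36  0.1   1.31 -0.    0.15]
turn 8 x [-0.0001  0.0001 -0.0375] | shift 8 x [ 0.1032 -0.1349  0.0131] total [ 0.8258 -1.0794  0.1048]
turn 0 x [0. 0. 0.] | shift 4 x [ 0.   -0.    0.17] total [ 0.   -0.    0.68]
```

>>> {"method": "apply_moves", "body": {
  "steps": [
    [[0,0,0],[0,0,-0.0375],0.9],
    [[0,0,0],[0,0,-0.0375],0.9],
    [[0,0,0],[0,0,-0.0375],0.9],
    [[0,0,0],[0,0,-0.0375],0.9],
    [[0,0,0],[0,0,-0.0375],0.9],
    [[0,0,0],[0,0,-0.0375],0.9],
    [[0,0,0],[0,0,-0.0375],0.9],
    [[0,0,0],[0,0,-0.0375],0.9]
  ]
}}

```text
clock: 29.12
eef_pos: [0.5534, 0.0063, 0.2181]
tool_rot: [-0.394, 0.919, 0.0, -0.002]
ft_force: [-0.6, 0.8, -0.7]
grip_width: 0.0769
grasp_force: 0.0
```

>>> {"method": "apply_moves", "body": {
  "steps": [
    [[0.103,-0.135,0.013],[0,0,0],0.9],
    [[0.103,-0.135,0.013],[0,0,0],0.9],
    [[0.103,-0.135,0.013],[0,0,0],0.9],
    [[0.103,-0.135,0.013],[0,0,0],0.9],
    [[0.103,-0.135,0.013],[0,0,0],0.9],
    [[0.103,-0.135,0.013],[0,0,0],0.9],
    [[0.103,-0.135,0.013],[0,0,0],0.9],
    [[0.104,-0.135,0.013],[0,0,0],0.9]
  ]
}}

```text
clock: 29.78
eef_pos: [0.5945, -0.2636, 0.1971]
tool_rot: [-0.391, 0.92, 0.001, -0.001]
ft_force: [1.6, 0.0, 0.4]
grip_width: 0.0766
grasp_force: 0.0
```

>>> {"method": "apply_moves", "body": {
  "steps": [
    [[0,0,0],[0,0,0],0.9],
    [[0,0,0],[0,0,0],0.9],
    [[0,0,0],[0,0,0],0.9],
    [[0,0,0.1],[0,0,0],0.9],
    [[0,0,0.15],[0,0,0],0.9],
    [[0,0,0.15],[0,0,0],0.9],
    [[0,0,0],[0,0,0],0.9],
    [[0,0,0],[0,0,0],0.9]
  ]
}}

```text
clock: 30.45
eef_pos: [0.5939, -0.2601, 0.118]
tool_rot: [-0.392, 0.92, 0.002, -0.002]
ft_force: [-0.1, 0.4, 0.1]
grip_width: 0.0768
grasp_force: 0.0
```

```bash
python3 -c "
from h import *
im,d=camera('side'); [print(o[0],o[2:6]) for o in packs(im,d,'side')[4:13]]
A=np.array([.5955,-.2625,.064]);q=rot(226)
plan([(A,q)])"
```

```text
[296. 159.] (array([ 461., -410.]), array([44., 82.]), 43.7, 0.0694)
[184. 164.] (array([ 918., -280.]), array([78., 79.]), 1.1, 0.0691)
[218. 165.] (array([ 773., -294.]), array([77., 39.]), 31.3, 0.0701)
[257. 172.] (array([ 595., -259.]), array([80., 44.]), 47.6, 0.0692)
[247. 221.] (array([540.,  84.]), array([276., 196.]), 79.0, 0.0741)
[176. 224.] (array([776., 146.]), array([71., 35.]), 27.9, 0.0727)
[418. 232.] (array([ 9., 34.]), array([ 57., 122.]), 78.5, 0.0725)
[172. 260.] (array([712., 316.]), array([63., 62.]), 14.1, 0.0793)
[ 59. 287.] (array([969., 485.]), array([279., 122.]), 60.6, 0.0733)
t 30.5 p [ 0.5956 -0.2611  0.1204] yaw -133.9 z [-0. -0. -1.] w 0.077 F [-0.9 -0.6  0.7] gf 0.0 j [-0.41  0.61  0.24  1.19 -0.   -1.22]
turn 1 x [ 0.     -0.      0.0008] | shift 2 x [ 0.0027 -0.0022  0.1409] total [ 0.0054 -0.0045  0.2818]
```

>>> {"method": "apply_moves", "body": {
  "steps": [
    [[0,0,0.1],[0,0,0],0.9],
    [[0,0,0.1],[0,0,0],0.9],
    [[0,0,0.06],[0,0,0],0.9],
    [[0,0,0.02],[0,0,0],0.9],
    [[0,0,0],[0,0,0],0.9],
    [[0,0,0],[0,0,0],0],
    [[0,0,0],[0,0,0],0],
    [[0,0,0],[0,0,0],0]
  ]
}}

```text
clock: 31.17
eef_pos: [0.5966, -0.2629, 0.0655]
tool_rot: [-0.391, 0.92, -0.001, 0.001]
ft_force: [-0.0, -0.4, -0.3]
grip_width: 0.0412
grasp_force: 0.0
```

>>> {"method": "apply_moves", "body": {
  "steps": [
    [[0,0,0],[0,0,0],0],
    [[0,0,0],[0,0,0],0],
    [[0,0,0],[0,0,0],0],
    [[0,0,0],[0,0,0],0],
    [[0,0,-0.05],[0,0,0],0],
    [[0,0,-0.1],[0,0,0],0],
    [[0,0,-0.15],[0,0,0],0],
    [[0,0,-0.15],[0,0,0],0]
  ]
}}

```text
clock: 31.83
eef_pos: [0.5935, -0.2616, 0.1524]
tool_rot: [-0.391, 0.92, 0.002, -0.002]
ft_force: [0.3, -0.4, -4.3]
grip_width: 0.035
grasp_force: 61.8
```

>>> {"method": "apply_moves", "body": {
  "steps": [
    [[0,0,-0.15],[0,0,0],0],
    [[0,0,-0.13],[0,0,0],0],
    [[0,0,0],[0,0,0],0],
    [[0,0,0],[0,0,0],0],
    [[0,0,0],[0,0,0],0],
    [[0,0,0],[0,0,0],0],
    [[0,0,0],[0,0,0],0],
    [[0,0,0],[0,0,0],0]
  ]
}}

```text
clock: 32.5
eef_pos: [0.5946, -0.2621, 0.2076]
tool_rot: [-0.391, 0.92, 0.001, -0.001]
ft_force: [-0.2, -0.6, -5.3]
grip_width: 0.0351
grasp_force: 62.1
```

```bash
python3 -c "
from h import *
q=rot(172)
plan([(bw(-5,0,.21),q),(bw(-5,0,.07),q)])"
```

```text
t 32.5 p [ 0.5946 -0.2621  0.2076] yaw -134.0 z [-0.003  0.001 -1.   ] w 0.0351 F [-0.2 -0.6 -5.3] gf 62.1 j [-0.42  0.57  0.39  1.4  -0.   -1.22]
turn 8 x [ 0.0001 -0.0001  0.0375] | shift 10 x [ 0.0385  0.1677 -0.0012] total [ 0.3847  1.6765 -0.0118]
turn 0 x [0. 0. 0.] | shift 4 x [-0.    -0.     0.175] total [-0.  -0.   0.7]
```

>>> {"method": "apply_moves", "body": {
  "steps": [
    [[0,0,0],[0,0,0.0375],0],
    [[0,0,0],[0,0,0.0375],0],
    [[0,0,0],[0,0,0.0375],0],
    [[0,0,0],[0,0,0.0375],0],
    [[0,0,0],[0,0,0.0375],0],
    [[0,0,0],[0,0,0.0375],0],
    [[0,0,0],[0,0,0.0375],0],
    [[0,0,0],[0,0,0.0375],0]
  ]
}}

```text
clock: 33.17
eef_pos: [0.5952, -0.2623, 0.2089]
tool_rot: [0.072, 0.997, 0.0, -0.0]
ft_force: [0.4, 0.7, -4.5]
grip_width: 0.035
grasp_force: 61.8
```

>>> {"method": "apply_moves", "body": {
  "steps": [
    [[0.03,0.12,0],[0,0,0],0],
    [[0.039,0.168,0],[0,0,0],0],
    [[0.039,0.168,0],[0,0,0],0],
    [[0.039,0.168,0],[0,0,0],0],
    [[0.039,0.168,0],[0,0,0],0],
    [[0.039,0.168,0],[0,0,0],0],
    [[0.039,0.168,0],[0,0,0],0],
    [[0.039,0.168,0],[0,0,0],0]
  ]
}}

```text
clock: 33.83
eef_pos: [0.5706, 0.0042, 0.2091]
tool_rot: [0.07, 0.998, -0.0, -0.0]
ft_force: [0.3, 0.3, -4.5]
grip_width: 0.0347
grasp_force: 62.1
```

>>> {"method": "apply_moves", "body": {
  "steps": [
    [[0.039,0.168,0],[0,0,0],0],
    [[0.03,0.14,0],[0,0,0],0],
    [[0.015,0.07,0],[0,0,0],0],
    [[0,0,0],[0,0,0],0],
    [[0,0,0.1],[0,0,0],0],
    [[0,0,0.1],[0,0,0],0],
    [[0,0,0],[0,0,0],0],
    [[0,0,0],[0,0,0],0]
  ]
}}

```text
clock: 34.5
eef_pos: [0.5638, 0.079, 0.1682]
tool_rot: [0.07, 0.998, -0.001, -0.002]
ft_force: [0.5, -0.7, -4.5]
grip_width: 0.0348
grasp_force: 62.0
```

```bash
python3 -c "
from h import *
plan([(bw(-5,0,.07),rot(172))])"
```

```text
t 34.5 p [0.5638 0.079  0.1682] yaw 172.0 z [-0.004 -0.001 -1.   ] w 0.0348 F [ 0.5 -0.7 -4.5] gf 62.0 j [ 0.14  0.42  0.05  1.2  -0.    0.28]
turn 1 x [-0.0006 -0.0011 -0.    ] | shift 3 x [-0.0016  0.003   0.1637] total [-0.0049  0.009   0.491 ]
```

>>> {"method": "apply_moves", "body": {
  "steps": [
    [[0,0.005,0.05],[0,0,0],0],
    [[0,0,0.08],[0,0,0],0],
    [[0,0,0.08],[0,0,0],0],
    [[0,0,0.08],[0,0,0],0],
    [[0,0,0.08],[0,0,0],0],
    [[0,0,0.06],[0,0,0],0],
    [[0,0,0.03],[0,0,0],0],
    [[0,0,0.01],[0,0,0],0]
  ]
}}

```text
clock: 35.17
eef_pos: [0.5653, 0.0804, 0.0751]
tool_rot: [0.07, 0.998, -0.0, -0.0]
ft_force: [0.7, 0.0, -4.3]
grip_width: 0.0347
grasp_force: 62.1
```

>>> {"method": "apply_moves", "body": {
  "steps": [
    [[0,0,0.01],[0,0,0],0],
    [[0,0,0.01],[0,0,0],0],
    [[0,0,0.01],[0,0,0],0],
    [[0,0,0.01],[0,0,0],0],
    [[0,0,0],[0,0,0],0],
    [[0,0,0],[0,0,0],0],
    [[0,0,0],[0,0,0],0],
    [[0,0,0],[0,0,0],0]
  ]
}}

```text
clock: 35.83
eef_pos: [0.5664, 0.0809, 0.0695]
tool_rot: [0.069, 0.998, -0.0, 0.002]
ft_force: [-2.3, -0.2, 6.1]
grip_width: 0.0347
grasp_force: 63.5
```

```bash
python3 -c "
from h import *
plan([(bw(-5,0,.0685),rot(172))])"
```

```text
t 35.83 p [0.5664 0.0809 0.0695] yaw 172.0 z [ 0.004 -0.    -1.   ] w 0.0347 F [-2.3 -0.2  6.1] gf 63.5 j [ 0.14  0.51 -0.08  0.97 -0.    0.28]
turn 1 x [0.     0.0012 0.0003] | shift 1 x [ 0.0066 -0.0022  0.0052] total [ 0.0066 -0.0022  0.0052]
```

Pack A is seated: the wrist force went from −4 to +6 N. I'll release it and go for pack B.

>>> {"method": "apply_moves", "body": {
  "steps": [
    [[0,0,0],[0,0,0],0.58],
    [[0,0,0],[0,0,0],0.58],
    [[0,0,0],[0,0,0],0.58],
    [[0,0,0],[0,0,0],0.58],
    [[0,0,-0.1],[0,0,0],0.58],
    [[0,0,-0.15],[0,0,0],0.58],
    [[0,0,-0.18],[0,0,0],0.58],
    [[0,0,-0.18],[0,0,0],0.8]
  ]
}}

```text
clock: 36.5
eef_pos: [0.5646, 0.0807, 0.1901]
tool_rot: [0.069, 0.998, -0.0, -0.001]
ft_force: [1.4, 0.2, -0.9]
grip_width: 0.0602
grasp_force: 0.0
```

>>> {"method": "apply_moves", "body": {
  "steps": [
    [[0,0,-0.1],[0,0,0],0.9],
    [[0,0,0],[0,0,0.038],0.9],
    [[0,0,0],[0,0,0.038],0.9],
    [[0,0,0],[0,0,0.038],0.9],
    [[0,0,0],[0,0,0.038],0.9],
    [[0,0,0],[0,0,0.038],0.9],
    [[0,0,0],[0,0,0.02],0.9],
    [[0,0,0],[0,0,0],0.9]
  ]
}}

```text
clock: 37.17
eef_pos: [0.5654, 0.0808, 0.2095]
tool_rot: [0.389, 0.921, -0.0, 0.0]
ft_force: [-0.4, 0.1, 0.4]
grip_width: 0.077
grasp_force: 0.0
```

```bash
python3 -c "
from h import *
look('top4',False)
A=np.array([.461,-.4125,.2]);q=rot(134)
plan([(A,q),(A*[1,1,0]+[0,0,.064],q)])"
```

```text
head [180. 125.] 75 [770. 104.] [18. 61.] 54.2 0.0735
head [362. 152.] 74 [ 675. -457.] [76. 28.] 67.8 0.0689
head [351. 167.] 82 [ 635. -431.] [78. 32.] 47.5 0.072
head [210. 191.] 332 [554.   6.] [38. 81.] 81.7 0.0734
head [349. 222.] 346 [ 461. -414.] [38. 80.] 44.1 0.0696
rib 160 ((412.8277282714844, 389.40142822265625), (89.04943084716797, 15.436747550964355), 81.73004913330078) 0.04479831201774202
t 37.22 p [0.5653 0.0809 0.2095] yaw 134.3 z [ 0.    -0.001 -1.   ] w 0.0766 F [0.7 0.3 0.1] gf 0.0 j [ 0.14  0.4   0.13  1.3  -0.    0.94]
turn 1 x [-0.      0.0002  0.0018] | shift 14 x [-0.1009 -0.1492  0.0034] total [-1.412  -2.0889  0.0475]
turn 0 x [0. 0. 0.] | shift 4 x [-0.   -0.    0.17] total [-0.   -0.    0.68]
```

>>> {"method": "apply_moves", "body": {
  "steps": [
    [[-0.08,-0.119,0.003],[0,0,0],0.9],
    [[-0.101,-0.149,0.003],[0,0,0],0.9],
    [[-0.101,-0.149,0.003],[0,0,0],0.9],
    [[-0.101,-0.149,0.003],[0,0,0],0.9],
    [[-0.101,-0.149,0.003],[0,0,0],0.9],
    [[-0.101,-0.149,0.003],[0,0,0],0.9],
    [[-0.101,-0.149,0.003],[0,0,0],0.9],
    [[-0.101,-0.149,0.003],[0,0,0],0.9]
  ]
}}

```text
clock: 37.88
eef_pos: [0.5081, -0.1957, 0.2051]
tool_rot: [0.388, 0.922, -0.0, 0.001]
ft_force: [0.9, -0.4, 0.4]
grip_width: 0.0765
grasp_force: 0.0
```

>>> {"method": "apply_moves", "body": {
  "steps": [
    [[-0.101,-0.149,0.003],[0,0,0],0.9],
    [[-0.101,-0.149,0.003],[0,0,0],0.9],
    [[-0.101,-0.149,0.003],[0,0,0],0.9],
    [[-0.101,-0.149,0.003],[0,0,0],0.9],
    [[-0.101,-0.149,0.003],[0,0,0],0.9],
    [[-0.101,-0.149,0.003],[0,0,0],0.9],
    [[-0.02,-0.03,0.003],[0,0,0],0.9],
    [[0,0,0],[0,0,0],0.9]
  ]
}}

```text
clock: 38.55
eef_pos: [0.4624, -0.4152, 0.2]
tool_rot: [0.39, 0.921, -0.0, 0.0]
ft_force: [-1.2, 0.2, -0.2]
grip_width: 0.077
grasp_force: 0.0
```

>>> {"method": "apply_moves", "body": {
  "steps": [
    [[0,0,0.1],[0,0,0],0.9],
    [[0,0,0.15],[0,0,0],0.9],
    [[0,0,0.15],[0,0,0],0.9],
    [[0,0,0],[0,0,0],0.9],
    [[0,0,0],[0,0,0],0.9],
    [[0,0,0],[0,0,0],0.9],
    [[0,0,0],[0,0,0],0.9],
    [[0,0,0],[0,0,0],0.9]
  ]
}}

```text
clock: 39.22
eef_pos: [0.465, -0.4134, 0.1234]
tool_rot: [0.388, 0.921, -0.001, 0.003]
ft_force: [-0.0, 0.4, 0.5]
grip_width: 0.0769
grasp_force: 0.0
```

```bash
python3 -c "
from h import *
im,d=camera('side'); [print(o[0],o[2:6]) for o in packs(im,d,'side')[2:9]]
plan([(np.array([.461,-.4125,.064]),rot(134))])"
```

```text
[271. 125.] (array([ 633., -756.]), array([ 42., 161.]), 88.1, 0.0767)
[214. 135.] (array([ 897., -611.]), array([80., 66.]), 0.3, 0.0704)
[296. 159.] (array([ 459., -412.]), array([37., 84.]), 44.3, 0.0688)
[184. 164.] (array([ 919., -279.]), array([80., 79.]), 1.5, 0.0688)
[218. 165.] (array([ 774., -295.]), array([76., 40.]), 31.8, 0.0699)
[246. 221.] (array([540.,  85.]), array([271., 198.]), 79.0, 0.0738)
[176. 224.] (array([777., 146.]), array([71., 35.]), 26.3, 0.0716)
t 39.27 p [ 0.4648 -0.4133  0.1231] yaw 134.3 z [ 0.004 -0.003 -1.   ] w 0.0769 F [ 0.2 -0.2  0.5] gf 0.0 j [-0.73  0.55  0.14  1.15  0.    0.07]
turn 1 x [0.0002 0.0015 0.0015] | shift 2 x [ 0.0081 -0.0054  0.1478] total [ 0.0162 -0.0107  0.2957]
```

>>> {"method": "apply_moves", "body": {
  "steps": [
    [[0.014,-0.01,0.1],[0,0,0],0.9],
    [[0,0,0.1],[0,0,0],0.9],
    [[0,0,0.07],[0,0,0],0.9],
    [[0,0,0.02],[0,0,0],0.9],
    [[0,0,0],[0,0,0],0.9],
    [[0,0,0],[0,0,0],0],
    [[0,0,0],[0,0,0],0],
    [[0,0,0],[0,0,0],0]
  ]
}}

```text
clock: 39.93
eef_pos: [0.4612, -0.4129, 0.0644]
tool_rot: [0.389, 0.921, -0.001, 0.002]
ft_force: [0.4, 0.9, -0.7]
grip_width: 0.0417
grasp_force: 0.0
```

>>> {"method": "apply_moves", "body": {
  "steps": [
    [[0,0,0],[0,0,0],0],
    [[0,0,0],[0,0,0],0],
    [[0,0,0],[0,0,0],0],
    [[0,0,0],[0,0,0],0],
    [[0,0,-0.05],[0,0,0],0],
    [[0,0,-0.1],[0,0,0],0],
    [[0,0,-0.15],[0,0,0],0],
    [[0,0,-0.15],[0,0,0],0]
  ]
}}

```text
clock: 40.6
eef_pos: [0.4588, -0.4106, 0.1518]
tool_rot: [0.389, 0.921, 0.001, -0.002]
ft_force: [0.8, 0.2, -4.2]
grip_width: 0.035
grasp_force: 60.9
```

>>> {"method": "apply_moves", "body": {
  "steps": [
    [[0,0,-0.15],[0,0,0],0],
    [[0,0,-0.13],[0,0,0],0],
    [[0,0,0],[0,0,-0.035],0],
    [[0,0,0],[0,0,-0.035],0],
    [[0,0,0],[0,0,-0.035],0],
    [[0,0,0],[0,0,-0.035],0],
    [[0,0,0],[0,0,-0.035],0],
    [[0,0,0],[0,0,-0.035],0]
  ]
}}

```text
clock: 41.27
eef_pos: [0.4595, -0.4112, 0.2079]
tool_rot: [0.067, 0.998, 0.001, -0.001]
ft_force: [0.0, 0.3, -4.4]
grip_width: 0.0348
grasp_force: 61.1
```

```bash
python3 -c "
from h import *
q=rot(172)
plan([(bw(-5,76,.21),q),(bw(-5,76,.07),q)])"
```

```text
t 41.27 p [ 0.4595 -0.4112  0.2079] yaw 172.4 z [-0.002  0.002 -1.   ] w 0.0348 F [ 0.   0.3 -4.4] gf 61.1 j [-0.73  0.49  0.27  1.35  0.   -0.6 ]
turn 1 x [ 0.0005 -0.0006  0.002 ] | shift 16 x [-0.0113  0.1806 -0.0007] total [-0.1805  2.8892 -0.0105]
turn 0 x [0. 0. 0.] | shift 4 x [-0.    -0.     0.175] total [-0.  -0.   0.7]
```

>>> {"method": "apply_moves", "body": {
  "steps": [
    [[-0.006,0.1,0],[0,0,0.002],0],
    [[-0.011,0.18,0],[0,0,0],0],
    [[-0.011,0.18,0],[0,0,0],0],
    [[-0.011,0.18,0],[0,0,0],0],
    [[-0.011,0.18,0],[0,0,0],0],
    [[-0.011,0.18,0],[0,0,0],0],
    [[-0.011,0.18,0],[0,0,0],0],
    [[-0.011,0.18,0],[0,0,0],0]
  ]
}}

```text
clock: 41.93
eef_pos: [0.5149, -0.1432, 0.2082]
tool_rot: [0.073, 0.997, 0.0, -0.001]
ft_force: [0.4, -0.6, -4.4]
grip_width: 0.0353
grasp_force: 61.2
```

>>> {"method": "apply_moves", "body": {
  "steps": [
    [[-0.011,0.18,0],[0,0,0],0],
    [[-0.011,0.18,0],[0,0,0],0],
    [[-0.011,0.18,0],[0,0,0],0],
    [[-0.011,0.18,0],[0,0,0],0],
    [[-0.011,0.18,0],[0,0,0],0],
    [[-0.011,0.18,0],[0,0,0],0],
    [[-0.011,0.18,0],[0,0,0],0],
    [[-0.011,0.18,0],[0,0,0],0]
  ]
}}

```text
clock: 42.6
eef_pos: [0.574, 0.1388, 0.2079]
tool_rot: [0.072, 0.997, -0.001, -0.001]
ft_force: [0.4, -0.9, -3.5]
grip_width: 0.0349
grasp_force: 61.2
```

>>> {"method": "apply_moves", "body": {
  "steps": [
    [[-0.006,0.089,0],[0,0,0],0],
    [[0,0,0],[0,0,0],0],
    [[0,0,0],[0,0,0],0],
    [[0,0,0.1],[0,0,0],0],
    [[0,0,0.1],[0,0,0],0],
    [[0,0,0],[0,0,0],0],
    [[0,0,0],[0,0,0],0],
    [[0,0,0],[0,0,0],0]
  ]
}}

```text
clock: 43.27
eef_pos: [0.5789, 0.1537, 0.1694]
tool_rot: [0.073, 0.997, -0.0, 0.0]
ft_force: [-0.2, 0.7, -3.7]
grip_width: 0.0353
grasp_force: 61.4
```

```bash
python3 -c "
from h import *
plan([(bw(-5,76,.07),rot(172))])"
```

```text
t 43.27 p [0.5789 0.1537 0.1694] yaw 171.6 z [ 0.001 -0.001 -1.   ] w 0.0353 F [-0.2  0.7 -3.7] gf 61.4 j [ 0.26  0.48  0.14  1.23 -0.    0.41]
turn 1 x [-0.0002  0.0003 -0.0022] | shift 3 x [0.0059 0.003  0.1657] total [0.0178 0.009  0.4971]
```

>>> {"method": "apply_moves", "body": {
  "steps": [
    [[0.017,0.009,0.05],[0,0,-0.002],0],
    [[0,0,0.08],[0,0,0],0],
    [[0,0,0.08],[0,0,0],0],
    [[0,0,0.08],[0,0,0],0],
    [[0,0,0.08],[0,0,0],0],
    [[0,0,0.06],[0,0,0],0],
    [[0,0,0.03],[0,0,0],0],
    [[0,0,0.01],[0,0,0],0]
  ]
}}

```text
clock: 43.93
eef_pos: [0.5759, 0.1564, 0.0747]
tool_rot: [0.07, 0.998, -0.0, 0.0]
ft_force: [0.1, -0.2, -4.6]
grip_width: 0.0351
grasp_force: 61.5
```

>>> {"method": "apply_moves", "body": {
  "steps": [
    [[0,0,0.01],[0,0,0],0],
    [[0,0,0.01],[0,0,0],0],
    [[0,0,0.01],[0,0,0],0],
    [[0,0,0.01],[0,0,0],0],
    [[0,0,0],[0,0,0],0],
    [[0,0,0],[0,0,0],0],
    [[0,0,0],[0,0,0],0],
    [[0,0,0],[0,0,0],0]
  ]
}}

```text
clock: 44.6
eef_pos: [0.5767, 0.157, 0.0686]
tool_rot: [0.069, 0.998, 0.0, 0.002]
ft_force: [-2.1, -0.7, 5.8]
grip_width: 0.035
grasp_force: 62.6
```

```bash
python3 -c "
from h import *
plan([(bw(-5,76,.068),rot(172))])"
```

```text
t 44.6 p [0.5767 0.157  0.0686] yaw 172.0 z [ 0.004  0.    -1.   ] w 0.035 F [-2.1 -0.7  5.8] gf 62.6 j [ 0.27  0.56 -0.01  1.   -0.    0.41]
turn 1 x [0.0002 0.0011 0.0002] | shift 1 x [ 0.0044 -0.006   0.0032] total [ 0.0044 -0.006   0.0032]
```

Pack B is seated too. I'll release it, rise, turn towards the lid rib and look from above.

>>> {"method": "apply_moves", "body": {
  "steps": [
    [[0,0,0],[0,0,0],0.58],
    [[0,0,0],[0,0,0],0.58],
    [[0,0,0],[0,0,0],0.58],
    [[0,0,0],[0,0,0],0.58],
    [[0,0,-0.1],[0,0,0],0.58],
    [[0,0,-0.15],[0,0,0],0.58],
    [[0,0,-0.18],[0,0,0],0.58],
    [[0,0,-0.18],[0,0,0],0.5]
  ]
}}

```text
clock: 45.27
eef_pos: [0.5749, 0.1566, 0.189]
tool_rot: [0.069, 0.998, -0.001, -0.001]
ft_force: [1.1, 1.1, 0.5]
grip_width: 0.0428
grasp_force: 0.0
```

>>> {"method": "apply_moves", "body": {
  "steps": [
    [[0,0,-0.1],[0,0,0],0.5],
    [[0,0,0],[0,0,-0.0385],0.5],
    [[0,0,0],[0,0,-0.0385],0.5],
    [[0,0,0],[0,0,-0.0385],0.5],
    [[0,0,0],[0,0,-0.0385],0.5],
    [[0,0,0],[0,0,-0.0385],0.5],
    [[0,0,0],[0,0,-0.0385],0.5],
    [[0,0,0],[0,0,-0.0385],0.5]
  ]
}}

```text
clock: 45.93
eef_pos: [0.5757, 0.1568, 0.2084]
tool_rot: [-0.349, 0.937, -0.0, 0.0]
ft_force: [-0.4, 0.6, -0.3]
grip_width: 0.0426
grasp_force: 0.0
```

>>> {"method": "apply_moves", "body": {
  "steps": [
    [[0,0,0],[0,0,-0.0385],0.5],
    [[0,0,0],[0,0,-0.0385],0.5],
    [[0,0,0],[0,0,-0.0385],0.5],
    [[0,0,0],[0,0,-0.0385],0.5],
    [[0,0,0],[0,0,-0.0385],0.5],
    [[0,0,0],[0,0,-0.0385],0.5],
    [[0,0,0],[0,0,0],0.5],
    [[0,0,0],[0,0,0],0.5]
  ]
}}

```text
clock: 46.6
eef_pos: [0.5756, 0.1568, 0.2085]
tool_rot: [-0.656, 0.755, -0.0, -0.0]
ft_force: [0.8, 0.5, -0.3]
grip_width: 0.0429
grasp_force: 0.0
```

```bash
python3 -c "
from h import *
A=np.array([.410,.3895,.2]);q=rot(262)
plan([(A,q),(A*[1,1,0]+[0,0,.037],q)])"
```

```text
t 46.6 p [0.5756 0.1568 0.2085] yaw -98.0 z [ 0.    -0.001 -1.   ] w 0.0429 F [ 0.8  0.5 -0.3] gf 0.0 j [ 0.27  0.45  0.2   1.32 -0.   -1.16]
turn 1 x [-0.0002 -0.0002 -0.0002] | shift 8 x [-0.1296  0.1228  0.0053] total [-1.0367  0.982   0.0423]
turn 0 x [0. 0. 0.] | shift 5 x [ 0.    -0.     0.163] total [ 0.    -0.     0.815]
```

>>> {"method": "apply_moves", "body": {
  "steps": [
    [[-0.13,0.123,0.005],[0,0,0],0.5],
    [[-0.13,0.123,0.005],[0,0,0],0.5],
    [[-0.13,0.123,0.005],[0,0,0],0.5],
    [[-0.13,0.123,0.005],[0,0,0],0.5],
    [[-0.13,0.123,0.005],[0,0,0],0.5],
    [[-0.13,0.123,0.005],[0,0,0],0.5],
    [[-0.13,0.123,0.005],[0,0,0],0.5],
    [[-0.127,0.121,0.005],[0,0,0],0.5]
  ]
}}

```text
clock: 47.27
eef_pos: [0.4083, 0.3905, 0.2005]
tool_rot: [-0.656, 0.755, -0.0, 0.0]
ft_force: [1.2, 0.5, 0.0]
grip_width: 0.043
grasp_force: 0.0
```

>>> {"method": "apply_moves", "body": {
  "steps": [
    [[0,0,0],[0,0,0],0.5],
    [[0,0,0],[0,0,0],0.5],
    [[0,0,0.15],[0,0,0],0.5],
    [[0,0,0.15],[0,0,0],0.5],
    [[0,0,0.15],[0,0,0],0.5],
    [[0,0,0],[0,0,0],0.5],
    [[0,0,0],[0,0,0],0.5],
    [[0,0,0],[0,0,0],0.5]
  ]
}}

```text
clock: 47.93
eef_pos: [0.4109, 0.3891, 0.1119]
tool_rot: [-0.656, 0.755, -0.0, 0.001]
ft_force: [0.4, 0.3, 0.9]
grip_width: 0.0428
grasp_force: 0.0
```

```bash
python3 -c "
from h import *
look('top5')
plan([(np.array([.41,.3895,.038]),rot(262))])"
```

```text
head [177. 125.] 103 [769. 115.] [31. 70.] 31.6 0.0743
head [356. 160.] 159 [ 654. -445.] [76. 78.] 62.2 0.0691
head [161. 183.] 343 [579. 156.] [38. 80.] 81.8 0.0734
head [186. 187.] 340 [567.  81.] [39. 80.] 82.6 0.0732
head [210. 191.] 335 [554.   6.] [38. 80.] 82.6 0.0733
rib 163 ((412.8314514160156, 389.5057067871094), (89.9531021118164, 15.481857299804688), 81.79966735839844) 0.04454451285786492
t 47.98 p [0.4113 0.3897 0.1126] yaw -98.0 z [ 0.003  0.002 -1.   ] w 0.0426 F [1.1 0.1 0.3] gf 0.0 j [ 0.76  0.46 -0.05  1.06 -0.   -0.67]
turn 1 x [-0.001   0.0007  0.0002] | shift 2 x [0.0008 0.0031 0.1865] total [0.0017 0.0061 0.373 ]
```

View pics/top5.png

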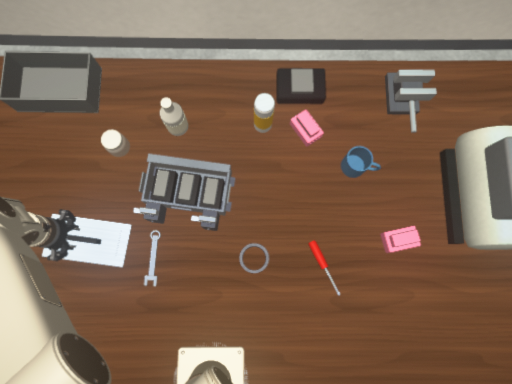

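All three packs sit in the box at px (161,183), (186,187) and (210,191), with the gripper over the lid's rib. I'll grip the lid.

>>> {"method": "apply_moves", "body": {
  "steps": [
    [[0.002,0.005,0.12],[0,0,0],0.5],
    [[0,0,0.12],[0,0,0],0.5],
    [[0,0,0.09],[0,0,0],0.5],
    [[0,0,0.04],[0,0,0],0.5],
    [[0,0,0],[0,0,0],0.5],
    [[0,0,0],[0,0,0],0.5],
    [[0,0,0],[0,0,0],0],
    [[0,0,0],[0,0,0],0]
  ]
}}

```text
clock: 48.65
eef_pos: [0.4097, 0.3899, 0.0383]
tool_rot: [-0.657, 0.754, -0.0, 0.002]
ft_force: [0.4, 0.6, 0.8]
grip_width: 0.019
grasp_force: 0.0
```

>>> {"method": "apply_moves", "body": {
  "steps": [
    [[0,0,0],[0,0,0],0],
    [[0,0,0],[0,0,0],0],
    [[0,0,0],[0,0,0],0],
    [[0,0,0],[0,0,0],0],
    [[0,0,0],[0,0,0],0],
    [[0,0,0],[0,0,0],0],
    [[0,0,0],[0,0,0],0],
    [[0,0,0],[0,0,0],0]
  ]
}}

```text
clock: 49.32
eef_pos: [0.4099, 0.3899, 0.0385]
tool_rot: [-0.657, 0.754, -0.0, 0.002]
ft_force: [1.3, -0.3, 6.9]
grip_width: 0.0153
grasp_force: 60.7
```

```bash
python3 -c "
from h import *
st()"
```

```text
t 49.32 p [0.4099 0.3899 0.0385] yaw -97.9 z [ 0.004  0.002 -1.   ] w 0.0153 F [ 1.3 -0.3  6.9] gf 60.7 j [ 0.76  0.54 -0.13  0.89 -0.   -0.67]
```

>>> {"method": "apply_moves", "body": {
  "steps": [
    [[0,0,-0.05],[0,0,0],0],
    [[0,0,-0.1],[0,0,0],0],
    [[0,0,-0.18],[0,0,0],0],
    [[0,0,-0.18],[0,0,0],0],
    [[0,0,-0.18],[0,0,0],0],
    [[0,0,-0.18],[0,0,0],0],
    [[0,0,-0.18],[0,0,0],0],
    [[0,0,-0.05],[0,0,0],0]
  ]
}}

```text
clock: 49.98
eef_pos: [0.4097, 0.3902, 0.2629]
tool_rot: [-0.657, 0.754, -0.0, 0.005]
ft_force: [0.3, 2.3, -3.1]
grip_width: 0.0149
grasp_force: 59.4
```

```bash
python3 -c "
from h import *
plan([(np.array([.5563,.0823,.265]),rot(262)),(np.array([.566,.081,.27]),rot(262,.4))])"
```

```text
t 49.98 p [0.4097 0.3902 0.2629] yaw -97.9 z [ 0.007  0.006 -1.   ] w 0.0149 F [ 0.3  2.3 -3.1] gf 59.4 j [ 0.76  0.36  0.21  1.41 -0.   -0.67]
turn 1 x [-0.002   0.0021  0.0007] | shift 9 x [ 0.1581 -0.1045 -0.0011] total [ 1.4227 -0.9404 -0.0103]
turn 4 x [-0.0318  0.      0.    ] | shift 1 x [-0.0003 -0.0353 -0.0421] total [-0.0003 -0.0353 -0.0421]
```

>>> {"method": "apply_moves", "body": {
  "steps": [
    [[0.1,-0.066,0],[0,0,0],0],
    [[0.15,-0.1,0],[0,0,0],0],
    [[0.15,-0.1,0],[0,0,0],0],
    [[0.15,-0.1,0],[0,0,0],0],
    [[0.15,-0.1,0],[0,0,0],0],
    [[0.15,-0.1,0],[0,0,0],0],
    [[0.15,-0.1,0],[0,0,0],0],
    [[0.15,-0.1,0],[0,0,0],0]
  ]
}}

```text
clock: 50.65
eef_pos: [0.528, 0.1383, 0.255]
tool_rot: [-0.657, 0.754, 0.0, -0.001]
ft_force: [0.8, 1.2, -4.3]
grip_width: 0.0153
grasp_force: 59.2
```

>>> {"method": "apply_moves", "body": {
  "steps": [
    [[0.15,-0.1,-0.02],[0,0,0],0],
    [[0.122,-0.074,-0.02],[0,0,0],0],
    [[0,-0.01,-0.01],[-0.025,0,0],0],
    [[0,-0.01,-0.01],[-0.025,0,0],0],
    [[0,-0.01,-0.01],[-0.026,0,0],0],
    [[0,0,0],[-0.026,0,0],0],
    [[0,0,0],[-0.025,0,0],0],
    [[0,0,0],[0,0,0],0]
  ]
}}

```text
clock: 51.32
eef_pos: [0.563, 0.0798, 0.2629]
tool_rot: [-0.642, 0.739, 0.153, -0.135]
ft_force: [1.2, -0.6, -8.1]
grip_width: 0.0148
grasp_force: 59.8
```

```bash
python3 -c "
from h import *
im,d=camera('side'); cv2.imwrite('pics/side6.png',cv2.resize(im[100:280,130:370,::-1],None,fx=3,fy=3))
q=rot(262,.4)
plan([(np.array([.566,.081,.2]),q),(np.array([.566,.081,.1545]),q)])"
```

```text
t 51.37 p [0.563  0.0801 0.2644] yaw -97.9 z [-0.391  0.052 -0.919] w 0.0149 F [ 0.8  1.1 -5.9] gf 59.8 j [ 0.1   0.72  0.73  1.97  0.09 -1.35]
turn 1 x [ 0.0016 -0.001   0.0001] | shift 2 x [-0.0033 -0.0693  0.1455] total [-0.0066 -0.1386  0.2909]
turn 0 x [0. 0. 0.] | shift 2 x [-0.     -0.0443  0.1048] total [-0.     -0.0886  0.2095]
```

View pics/side6.png

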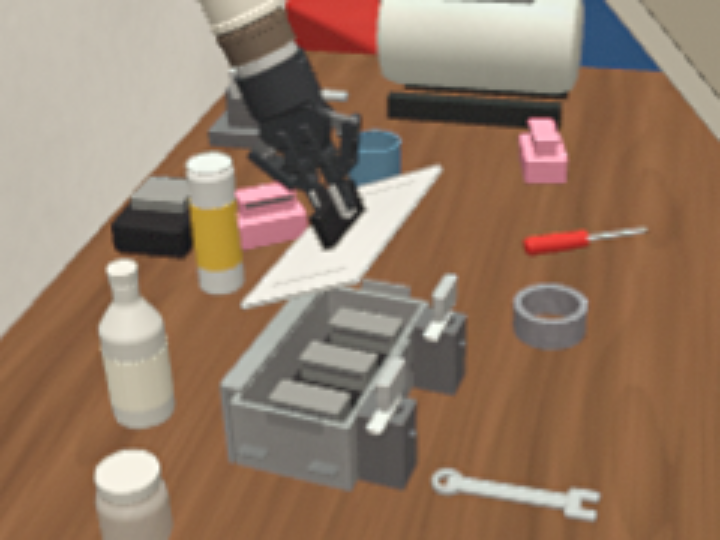

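The lid is held tipped above the box, just as it was at removal, and the three packs lie inside at crop px (365,323), (340,358) and (310,397). I'll lower it.

>>> {"method": "apply_moves", "body": {
  "steps": [
    [[-0.006,-0.03,0.065],[0,0,0],0],
    [[0,-0.05,0.11],[0,0,0],0],
    [[0,-0.05,0.11],[0,0,0],0],
    [[0,-0.05,0.11],[0,0,0],0],
    [[0,-0.03,0.07],[0,0,0],0],
    [[0,-0.017,0.035],[0,0,0],0],
    [[0,0,0],[0,0,0],0],
    [[0,0,0],[0,0,0],0]
  ]
}}

```text
clock: 52.03
eef_pos: [0.565, 0.0816, 0.1617]
tool_rot: [-0.644, 0.739, 0.148, -0.129]
ft_force: [-0.1, 0.4, -4.8]
grip_width: 0.0148
grasp_force: 59.8
```

```bash
python3 -c "
from h import *
q=rot(262,.4)
plan([(np.array([.566,.081,.1545]),q),(np.array([.5879,.0779,.1437]),q)])"
```

```text
t 52.03 p [0.565  0.0816 0.1617] yaw -97.8 z [-0.382  0.053 -0.923] w 0.0148 F [-0.1  0.4 -4.8] gf 59.8 j [ 0.1   0.74  0.51  1.72  0.09 -1.35]
turn 1 x [-0.0012 -0.0004  0.0008] | shift 1 x [ 0.0021 -0.0188  0.0311] total [ 0.0021 -0.0188  0.0311]
turn 0 x [0. 0. 0.] | shift 1 x [ 1.000e-04 -1.229e-01  6.700e-03] total [ 1.000e-04 -1.229e-01  6.700e-03]
```

>>> {"method": "apply_moves", "body": {
  "steps": [
    [[0.002,-0.009,0.015],[0,0,0],0],
    [[0,-0.009,0.014],[0,0,0],0],
    [[0,0,0],[0,0,0],0],
    [[0,0,0],[0,0,0],0],
    [[0,-0.02,0],[0,0,0],0],
    [[0,-0.02,0],[0,0,0],0],
    [[0,0,0],[0,0,0],0],
    [[0,0,0],[0,0,0],0]
  ]
}}

```text
clock: 52.7
eef_pos: [0.5739, 0.0797, 0.1502]
tool_rot: [-0.644, 0.739, 0.149, -0.13]
ft_force: [-0.2, -0.2, -4.1]
grip_width: 0.0149
grasp_force: 59.8
```

```bash
python3 -c "
from h import *
q=rot(262,.4)
plan([(np.array([.5879,.0779,.1437]),q)])"
```

```text
t 52.7 p [0.5739 0.0797 0.1502] yaw -97.9 z [-0.384  0.053 -0.922] w 0.0149 F [-0.2 -0.2 -4.1] gf 59.8 j [ 0.09  0.77  0.53  1.72  0.09 -1.36]
turn 1 x [-0.0005 -0.0004  0.0005] | shift 1 x [-0.001  -0.0778  0.0023] total [-0.001  -0.0778  0.0023]
```

>>> {"method": "apply_moves", "body": {
  "steps": [
    [[0,-0.02,0],[0,0,0],0],
    [[0,-0.02,0],[0,0,0],0],
    [[0,-0.02,0],[0,0,0],0],
    [[0,-0.017,0.002],[0,0,0],0],
    [[0,0,0],[0,0,0],0],
    [[0,0,0],[0,0,0],0],
    [[0,0,0],[0,0,0],0],
    [[0,0,0],[0,0,0],0]
  ]
}}

```text
clock: 53.37
eef_pos: [0.5874, 0.0779, 0.1443]
tool_rot: [-0.644, 0.739, 0.149, -0.13]
ft_force: [-0.5, 0.8, -5.1]
grip_width: 0.0146
grasp_force: 59.8
```

```bash
python3 -c "
from h import *
im,d=camera('side'); cv2.imwrite('pics/side7.png',cv2.resize(im[150:280,170:350,::-1],None,fx=4,fy=4))
q=rot(262,.4)
plan([(np.array([.5879,.0779,.1437]),q)])"
```

```text
t 53.42 p [0.5874 0.0779 0.1444] yaw -97.9 z [-0.384  0.053 -0.922] w 0.0148 F [-0.6  1.  -3.8] gf 59.8 j [ 0.09  0.81  0.58  1.73  0.09 -1.36]
turn 1 x [-0.0006 -0.0004  0.0006] | shift 1 x [-0.0004 -0.0037  0.0022] total [-0.0004 -0.0037  0.0022]
```

View pics/side7.png

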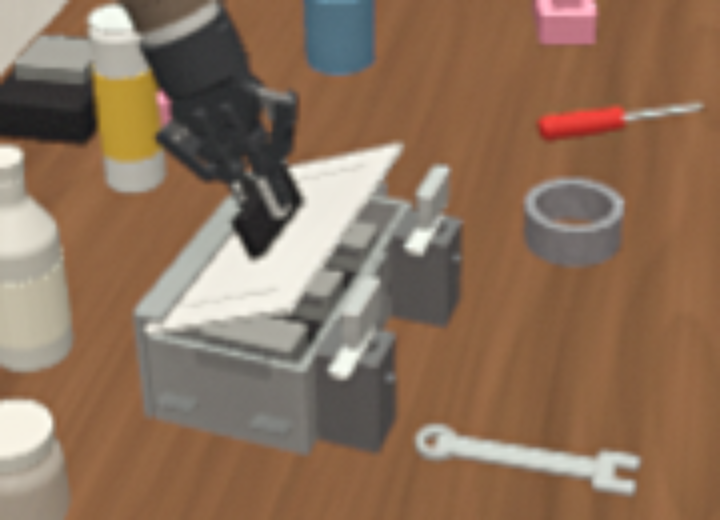

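The far edge is under the lip at crop px (150,330), and the near edge is still up. I'll rotate the lid down in reverse.

>>> {"method": "apply_moves", "body": {
  "steps": [
    [[0,0.008,0.017],[0.016,0,0],0],
    [[0,0.008,0.017],[0.016,0,0],0],
    [[0,0.008,0.017],[0.016,0,0],0],
    [[0,0.008,0.017],[0.016,0,0],0],
    [[0,0.008,0.017],[0.016,0,0],0],
    [[0,0.008,0.015],[0.016,0,0],0],
    [[0,0,0],[0,0,0],0],
    [[0,0,0],[0,0,0],0]
  ]
}}

```text
clock: 54.08
eef_pos: [0.5717, 0.08, 0.1283]
tool_rot: [-0.656, 0.753, 0.037, -0.033]
ft_force: [0.4, -1.3, -4.0]
grip_width: 0.0151
grasp_force: 60.1
```

```bash
python3 -c "
from h import *
plan([(np.array([.5715,.0806,.1205]),rot(262))])"
```

```text
t 54.08 p [0.5717 0.08   0.1283] yaw -97.8 z [-0.097  0.013 -0.995] w 0.0151 F [ 0.4 -1.3 -4. ] gf 60.1 j [ 0.13  0.54  0.12  1.25  0.03 -1.31]
turn 1 x [ 0.0313 -0.0002  0.0009] | shift 1 x [-0.003   0.0016  0.0389] total [-0.003   0.0016  0.0389]
```

>>> {"method": "apply_moves", "body": {
  "steps": [
    [[0,0,0.01],[0.008,0,0],0],
    [[0,0,0.01],[0.008,0,0],0],
    [[0,0,0.01],[0.008,0,0],0],
    [[0,0,0.009],[0.007,0,0],0],
    [[0,0,0],[0,0,0],0],
    [[0,0,0],[0,0,0],0],
    [[0,0,0],[0,0,0],0],
    [[0,0,0],[0,0,0],0]
  ]
}}

```text
clock: 54.75
eef_pos: [0.5731, 0.08, 0.1205]
tool_rot: [-0.657, 0.754, -0.0, 0.0]
ft_force: [-2.5, 0.2, 1.0]
grip_width: 0.0148
grasp_force: 61.1
```

```bash
python3 -c "
from h import *
plan([(np.array([.5715,.0806,.1195]),rot(262))])"
```

```text
t 54.75 p [0.5731 0.08   0.1205] yaw -97.9 z [ 0.001 -0.    -1.   ] w 0.0148 F [-2.5  0.2  1. ] gf 61.1 j [ 0.14  0.48  0.    1.1  -0.   -1.29]
turn 1 x [-0.0002  0.      0.0007] | shift 1 x [-0.0019  0.0083  0.0048] total [-0.0019  0.0083  0.0048]
```

>>> {"method": "apply_moves", "body": {
  "steps": [
    [[0,0.006,0],[0,0,0],0],
    [[0,0,0],[0,0,0],0],
    [[0,0,0],[0,0,0],0],
    [[0,0,0],[0,0,0],0.5],
    [[0,0,0],[0,0,0],0.5],
    [[0,0,0],[0,0,0],0.5],
    [[0,0,0],[0,0,0],0.5],
    [[0,0,-0.1],[0,0,0],0.5]
  ]
}}

```text
clock: 55.42
eef_pos: [0.5683, 0.0797, 0.136]
tool_rot: [-0.657, 0.754, 0.002, -0.004]
ft_force: [0.1, -0.3, 0.4]
grip_width: 0.0419
grasp_force: 0.0
```

>>> {"method": "apply_moves", "body": {
  "steps": [
    [[0,0,-0.15],[0,0,0],0.5],
    [[0,0,-0.15],[0,0,0],0.5],
    [[0,0.1,0],[0,0,0],0.5],
    [[0,0.1,0],[0,0,0],0.5],
    [[0,0.1,0],[0,0,0],0.5],
    [[0,0.1,0],[0,0,0],0.5],
    [[0,0.1,0],[0,0,0],0.5],
    [[0,0,0],[0,0,0],0.5]
  ]
}}

```text
clock: 56.08
eef_pos: [0.4683, 0.0939, 0.1997]
tool_rot: [-0.657, 0.754, 0.001, -0.001]
ft_force: [0.1, -1.0, -0.2]
grip_width: 0.0427
grasp_force: 0.0
```

```bash
cat >> h.py <<'E'
def boxlook(tag=None):
    for n in ("top","side"):
        im,d=camera(n); P=cloud(n,d)
        ok=(P[...,0]>.38)&(P[...,0]<.72)&(P[...,1]>-.1)&(P[...,1]<.26)
        m=(ok&(P[...,2]>.12)&(P[...,2]<.138)).astype(np.uint8); k,l,s,c=cv2.connectedComponentsWithStats(m)
        for i in range(1,k):
            if s[i,4]>15: r=cv2.minAreaRect((P[l==i][:,:2]*1000).astype(np.float32)); print(n,c[i].round(),np.round(r[0],1),np.round(r[1]),round(r[2],1),np.median(P[l==i][:,2]).round(4))
        B=P-bw(0,0,0); c,s=np.cos(PSI),np.sin(PSI); bx=B[...,0]*c+B[...,1]*s; by=-B[...,0]*s+B[...,1]*c
        for xx in(-45,35):
            for yy in(-95,95):
                m=(abs(bx*1000-xx)<10)&(abs(by*1000-yy)<12); print(xx,yy,np.median(P[m][:,2]).round(4),end=' ')
        print()
        if tag: cv2.imwrite(f'pics/{tag}{n}.png',im[...,::-1] if n=="top" else cv2.resize(im[130:280,150:350,::-1],None,fx=4,fy=4))
E
python3 -c "
from h import *
boxlook('b1')
q=rot(262)
plan([(bw(-98,-85,.2),q),(bw(-98,-85,.121),q)])"
```

```text
top [183. 181.] [574.   80.9] [89. 17.] 81.3 0.1268
top [207. 219.] [462.6   8.6] [50. 14.] 82.9 0.1318
-45 -95 0.0868 -45 95 nan 35 -95 0.0868 35 95 nan 
side [278. 198.] [460.4  11.7] [47. 14.] 81.6 0.1285
side [240. 206.] [572.1  82.1] [90. 17.] 82.5 0.1271
side [260. 226.] [482.8 177. ] [54. 14.] 82.8 0.1321
-45 -95 0.0877 -45 95 0.0876 35 -95 0.0891 35 95 0.0876 
t 56.18 p [0.4719 0.0939 0.2002] yaw -97.8 z [ 0.002 -0.    -1.   ] w 0.0429 F [ 0.4  0.2 -0. ] gf 0.0 j [ 0.2   0.23 -0.14  1.2  -0.   -1.24]
turn 1 x [-0.0005 -0.0001  0.0009] | shift 3 x [ 0.1419 -0.0017  0.0003] total [ 0.4258 -0.0052  0.0008]
turn 0 x [0. 0. 0.] | shift 3 x [ 0.     -0.      0.1317] total [ 0.    -0.     0.395]
  return _methods._mean(a, axis=axis, dtype=dtype,
  ret = ret.dtype.type(ret / rcount)
```

View pics/b1side.png

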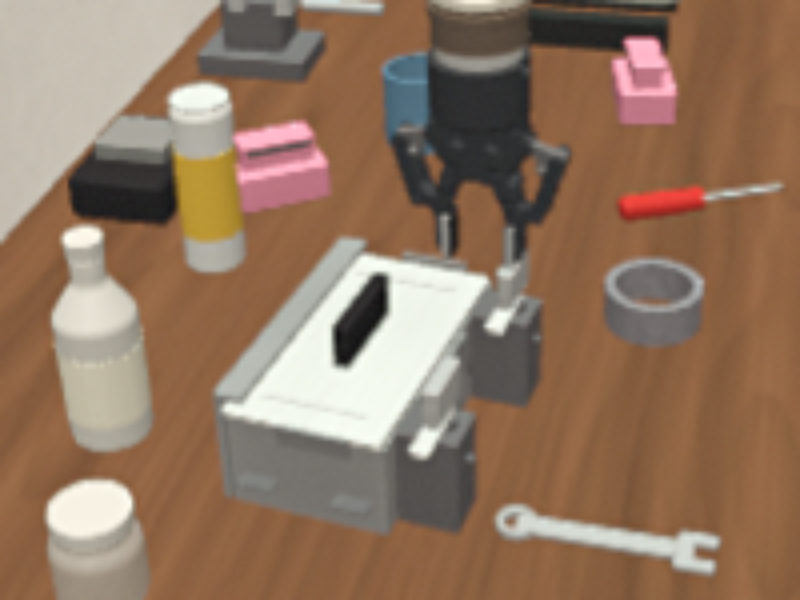

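The lid is flat at z = 0.088 m with its far edge under the lip, and the rib is at crop px (362,318). Both fasteners are still open. I'll lock the right one first.

>>> {"method": "apply_moves", "body": {
  "steps": [
    [[0.14,-0.002,0],[0,0,0],0.5],
    [[0.14,-0.002,0],[0,0,0],0.5],
    [[0.144,-0.002,0],[0,0,0],0.5],
    [[0,0,0],[0,0,0],0.5],
    [[0,0,0.15],[0,0,0],0.5],
    [[0,0,0.14],[0,0,0],0.5],
    [[0,0,0.1],[0,0,0],0.5],
    [[0,0,0],[0,0,0],0.5]
  ]
}}

```text
clock: 56.85
eef_pos: [0.4595, 0.0095, 0.1179]
tool_rot: [-0.657, 0.754, 0.002, -0.003]
ft_force: [-1.8, -0.8, -0.3]
grip_width: 0.0424
grasp_force: 0.0
```

```bash
python3 -c "
from h import *
plan([(bw(-98,-85,.121),rot(262))])"
```

```text
t 56.85 p [0.4595 0.0095 0.1179] yaw -97.9 z [-0.007 -0.001 -1.   ] w 0.0424 F [-1.8 -0.8 -0.3] gf 0.0 j [ 0.02  0.27 -0.32  0.99 -0.   -1.41]
turn 1 x [ 0.0022 -0.0005  0.0005] | shift 1 x [-0.0011 -0.008  -0.0155] total [-0.0011 -0.008  -0.0155]
```

>>> {"method": "apply_moves", "body": {
  "steps": [
    [[0,0,0],[0,0,0],0],
    [[0,0,0],[0,0,0],0],
    [[0,0,0],[0,0,0],0],
    [[0,0,0],[0,0,0],0],
    [[0,0,0],[0,0,0],0],
    [[0,0,0],[0,0,0],0],
    [[0,0,0],[0,0,0],0],
    [[0,0,0],[0,0,0],0]
  ]
}}

```text
clock: 57.52
eef_pos: [0.4616, 0.01, 0.1232]
tool_rot: [-0.657, 0.754, -0.0, 0.0]
ft_force: [-5.4, 1.2, 2.9]
grip_width: 0.0126
grasp_force: 59.8
```

>>> {"method": "apply_moves", "body": {
  "steps": [
    [[0,0,0],[0,0,0.035],0],
    [[0,0,0],[0,0,0.035],0],
    [[0,0,0],[0,0,0.035],0],
    [[0,0,0],[0,0,0.035],0],
    [[0,0,0],[0,0,0.035],0],
    [[0,0,0],[0,0,0.035],0],
    [[0,0,0],[0,0,0.035],0],
    [[0,0,0],[0,0,0.035],0]
  ]
}}

```text
clock: 58.18
eef_pos: [0.4621, 0.0096, 0.1232]
tool_rot: [-0.271, 0.963, -0.001, 0.001]
ft_force: [-3.9, -0.8, 0.2]
grip_width: 0.0128
grasp_force: 59.6
```

>>> {"method": "apply_moves", "body": {
  "steps": [
    [[0,0,0],[0,0,0.035],0],
    [[0,0,0],[0,0,0.035],0],
    [[0,0,0],[0,0,0.035],0],
    [[0,0,0],[0,0,0.035],0],
    [[0,0,0],[0,0,0.035],0],
    [[0,0,0],[0,0,0.035],0],
    [[0,0,0],[0,0,0.01],0],
    [[0,0,0],[0,0,0],0]
  ]
}}

```text
clock: 58.85
eef_pos: [0.4623, 0.009, 0.1231]
tool_rot: [0.069, 0.998, -0.001, 0.001]
ft_force: [-3.8, -3.0, 9.6]
grip_width: 0.0131
grasp_force: 61.5
```

>>> {"method": "apply_moves", "body": {
  "steps": [
    [[0,0,0],[0,0,0],0.5],
    [[0,0,0],[0,0,0],0.5],
    [[0,0,0],[0,0,0],0.5],
    [[0,0,0],[0,0,0],0.5],
    [[0,0,-0.15],[0,0,0],0.5],
    [[0,0,-0.15],[0,0,0],0.5],
    [[0,0,-0.1],[0,0,0],0.5],
    [[0,0,0],[0,0,0],0.5]
  ]
}}

```text
clock: 59.52
eef_pos: [0.465, 0.0098, 0.2064]
tool_rot: [0.068, 0.998, 0.0, 0.005]
ft_force: [0.1, -0.2, -0.5]
grip_width: 0.0428
grasp_force: 0.0
```

>>> {"method": "apply_moves", "body": {
  "steps": [
    [[0,0,0],[0,0,-0.0385],0.5],
    [[0,0,0],[0,0,-0.0385],0.5],
    [[0,0,0],[0,0,-0.0385],0.5],
    [[0,0,0],[0,0,-0.0385],0.5],
    [[0,0,0],[0,0,-0.0385],0.5],
    [[0,0,0],[0,0,-0.0385],0.5],
    [[0,0,0],[0,0,-0.0385],0.5],
    [[0,0,0],[0,0,-0.0385],0.5]
  ]
}}

```text
clock: 60.18
eef_pos: [0.4617, 0.0098, 0.2011]
tool_rot: [-0.406, 0.914, -0.0, -0.0]
ft_force: [-1.2, 0.2, 0.2]
grip_width: 0.0431
grasp_force: 0.0
```

>>> {"method": "apply_moves", "body": {
  "steps": [
    [[0,0,0],[0,0,-0.0385],0.5],
    [[0,0,0],[0,0,-0.0385],0.5],
    [[0,0,0],[0,0,-0.0385],0.5],
    [[0,0,0],[0,0,-0.0385],0.5],
    [[0,0,0],[0,0,-0.038],0.5],
    [[0,0,0],[0,0,0],0.5],
    [[0,0,0],[0,0,0],0.5],
    [[0,0,0],[0,0,0],0.5]
  ]
}}

```text
clock: 60.85
eef_pos: [0.4617, 0.0097, 0.2014]
tool_rot: [-0.656, 0.755, -0.0, -0.0]
ft_force: [-0.5, 0.5, 0.3]
grip_width: 0.0425
grasp_force: 0.0
```

```bash
python3 -c "
from h import *
q=rot(262)
plan([(bw(-98,85,.2),q),(bw(-98,85,.121),q)])"
```

```text
t 60.85 p [0.4617 0.0097 0.2014] yaw -98.0 z [ 0.    -0.001 -1.   ] w 0.0425 F [-0.5  0.5  0.3] gf 0.0 j [ 0.02  0.19 -0.18  1.2  -0.   -1.41]
turn 1 x [-0.0001 -0.0001 -0.    ] | shift 5 x [-0.1697  0.0005  0.0014] total [-0.8483  0.0027  0.0072]
turn 0 x [0. 0. 0.] | shift 3 x [ 0.     -0.      0.1317] total [ 0.    -0.     0.395]
```

>>> {"method": "apply_moves", "body": {
  "steps": [
    [[-0.17,0,0],[0,0,0],0.5],
    [[-0.17,0,0],[0,0,0],0.5],
    [[-0.17,0,0],[0,0,0],0.5],
    [[-0.17,0,0],[0,0,0],0.5],
    [[-0.168,0,0],[0,0,0],0.5],
    [[0,0,0],[0,0,0],0.5],
    [[0,0,0],[0,0,0],0.5],
    [[0,0,0.1],[0,0,0],0.5]
  ]
}}

```text
clock: 61.52
eef_pos: [0.4873, 0.1785, 0.1848]
tool_rot: [-0.657, 0.754, -0.002, 0.003]
ft_force: [0.4, -0.2, 1.0]
grip_width: 0.0428
grasp_force: 0.0
```

>>> {"method": "apply_moves", "body": {
  "steps": [
    [[0,0,0.12],[0,0,0],0.5],
    [[0,0,0.12],[0,0,0],0.5],
    [[0,0,0.06],[0,0,0],0.5],
    [[0,0,0],[0,0,0],0.5],
    [[0,0,0],[0,0,0],0.5],
    [[0,0,0],[0,0,0],0.5],
    [[0,0,0],[0,0,0],0.5],
    [[0,0,0],[0,0,0],0.5]
  ]
}}

```text
clock: 62.18
eef_pos: [0.486, 0.1777, 0.1231]
tool_rot: [-0.657, 0.754, -0.001, 0.001]
ft_force: [-0.3, 0.2, 0.1]
grip_width: 0.0429
grasp_force: 0.0
```

```bash
python3 -c "
from h import *
plan([(bw(-98,85,.121),rot(262))])"
```

```text
t 62.18 p [0.486  0.1777 0.1231] yaw -97.9 z [ 0.003  0.    -1.   ] w 0.0429 F [-0.3  0.2  0.1] gf 0.0 j [ 0.35  0.36 -0.17  1.04 -0.   -1.08]
turn 1 x [-0.001   0.0002  0.0005] | shift 1 x [0.0002 0.0063 0.0104] total [0.0002 0.0063 0.0104]
```

>>> {"method": "apply_moves", "body": {
  "steps": [
    [[0,0,0],[0,0,0],0],
    [[0,0,0],[0,0,0],0],
    [[0,0,0],[0,0,0],0],
    [[0,0,0],[0,0,0],0],
    [[0,0,0],[0,0,0],0],
    [[0,0,0],[0,0,0],0],
    [[0,0,0],[0,0,0],0],
    [[0,0,0],[0,0,0],0]
  ]
}}

```text
clock: 62.85
eef_pos: [0.4843, 0.1779, 0.1225]
tool_rot: [-0.657, 0.754, 0.0, -0.0]
ft_force: [-3.9, 0.9, 4.7]
grip_width: 0.013
grasp_force: 59.6
```

>>> {"method": "apply_moves", "body": {
  "steps": [
    [[0,0,0],[0,0,0.035],0],
    [[0,0,0],[0,0,0.035],0],
    [[0,0,0],[0,0,0.035],0],
    [[0,0,0],[0,0,0.035],0],
    [[0,0,0],[0,0,0.035],0],
    [[0,0,0],[0,0,0.035],0],
    [[0,0,0],[0,0,0.035],0],
    [[0,0,0],[0,0,0.035],0]
  ]
}}

```text
clock: 63.52
eef_pos: [0.4845, 0.1777, 0.1225]
tool_rot: [-0.271, 0.963, -0.0, 0.0]
ft_force: [-4.4, 0.6, 1.0]
grip_width: 0.0128
grasp_force: 59.2
```

>>> {"method": "apply_moves", "body": {
  "steps": [
    [[0,0,0],[0,0,0.035],0],
    [[0,0,0],[0,0,0.035],0],
    [[0,0,0],[0,0,0.035],0],
    [[0,0,0],[0,0,0.035],0],
    [[0,0,0],[0,0,0.035],0],
    [[0,0,0],[0,0,0.035],0],
    [[0,0,0],[0,0,0.01],0],
    [[0,0,0],[0,0,0],0]
  ]
}}

```text
clock: 64.18
eef_pos: [0.4846, 0.1775, 0.1225]
tool_rot: [0.069, 0.998, -0.0, 0.0]
ft_force: [-4.4, -1.9, 9.1]
grip_width: 0.0134
grasp_force: 61.1
```

>>> {"method": "apply_moves", "body": {
  "steps": [
    [[0,0,0],[0,0,0],0.5],
    [[0,0,0],[0,0,0],0.5],
    [[0,0,0],[0,0,0],0.5],
    [[0,0,0],[0,0,0],0.5],
    [[0,0,-0.15],[0,0,0],0.5],
    [[0,0,-0.15],[0,0,0],0.5],
    [[0,0,-0.15],[0,0,0],0.5],
    [[0.1,0,-0.1],[0,0,0],0.5]
  ]
}}

```text
clock: 64.85
eef_pos: [0.4686, 0.1807, 0.2344]
tool_rot: [0.069, 0.998, 0.001, 0.003]
ft_force: [1.1, 0.5, 0.8]
grip_width: 0.0429
grasp_force: 0.0
```

>>> {"method": "apply_moves", "body": {
  "steps": [
    [[0.18,0,0],[0,0,0],0.5],
    [[0.18,0,0],[0,0,0],0.5],
    [[0.18,0,0],[0,0,0],0.5],
    [[0,0,0],[0,0,0],0.5],
    [[0,0,0],[0,0,0],0.5],
    [[0,0,0],[0,0,0],0.5],
    [[0,0,0],[0,0,0],0.5],
    [[0,0,0],[0,0,0],0.5]
  ]
}}

```text
clock: 65.52
eef_pos: [0.3594, 0.1953, 0.2316]
tool_rot: [0.069, 0.998, -0.0, 0.001]
ft_force: [1.3, 0.5, -1.0]
grip_width: 0.0424
grasp_force: 0.0
```

```bash
python3 -W ignore -c "
from h import *
boxlook('b2'); st()"
```

```text
top [183. 181.] [573.5  80.2] [88. 17.] 81.7 0.1268
top [148. 211.] [484.9 175.7] [15. 49.] 83.9 0.1324
top [207. 219.] [462.6   8.4] [14. 50.] 82.7 0.1323
-45 -95 0.0877 -45 95 0.0879 35 -95 0.0874 35 95 0.0874 
side [278. 197.] [460.2   9.6] [18. 49.] 86.2 0.1307
side [240. 206.] [571.3  81.9] [90. 17.] 82.1 0.1273
side [260. 225.] [483.5 178.4] [17. 50.] 80.5 0.1306
-45 -95 0.088 -45 95 0.0883 35 -95 0.0882 35 95 0.0881 
t 65.62 p [0.3591 0.1951 0.2314] yaw 172.1 z [ 0.001 -0.001 -1.   ] w 0.0428 F [-0.2 -0.4 -0.1] gf 0.0 j [ 0.5   0.07 -0.25  1.26 -0.    0.64]
```

View pics/b2side.png

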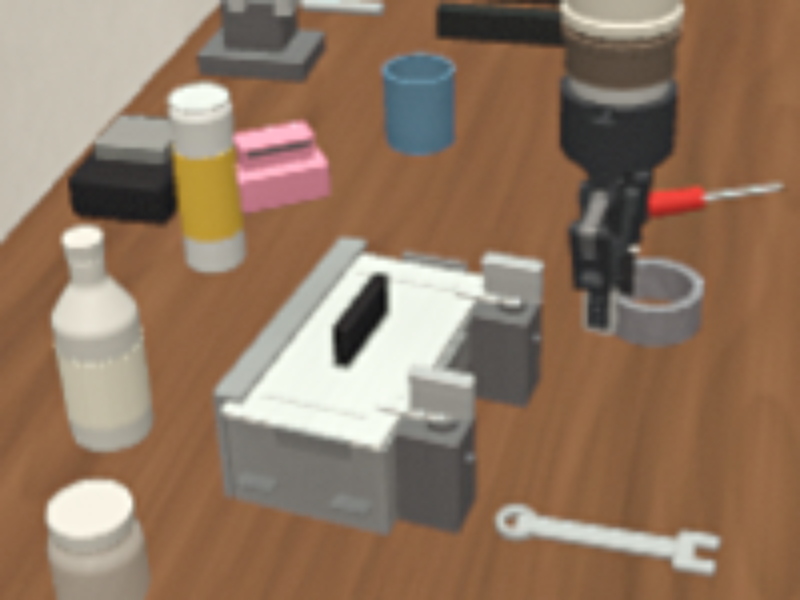

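The lid is flat at z = 0.088 m under the lip. Both wings, at crop px (512,275) and (440,392), lie along the box's x with their fingers over the lid, so both fasteners are locked. The gripper is clear, so I'll hand in the job.

```bash
python3 -c "
from workcell import bot
print(bot.job_done())"
```

```text
the job is handed in; nothing more can be done
None
```

I put all three packs in the box, refitted the lid flat under the lip, locked both fasteners, and handed the job in at about 66 s; no verdict came back.

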